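# Empty the milk-pot bins into the waste press

## Robot

A 7-joint arm with a two-finger parallel gripper is mounted at the origin on a cart in front of the work surface, level with it; the furniture and walls round the work are solid. World frame = base frame: x ahead of the robot, y to its left, z up, the work surface at z = 0. Lengths are in m, angles in rad, forces in N, time in s.
With the tool pointing down it reaches from about 0.425 to 0.95 m from the base axis. Payload 4.7 kg.
Tool frame: the origin (TCP) lies on the centre line of the jaws, within the pads' length; the fingertips stand 14 mm ahead of it and the grasp point (between the pads) lies 5 mm behind it; z points along the fingers, y is the line along which they close (so a half turn about z gives the same grasp; the last joint's range is limited). The gripper opens to 85 mm and grips with 20 to 120 N. Pads are 22 mm wide; open, the fingers measure 114 mm over their backs; the gripper's body (76 mm by 85 mm) begins 54 mm behind the grasp point. The pads swing forward as they close: fully open they stand 13 mm farther back than shut.
Start: joints at [-1.131, 0.469, -0.049, 1.532, 0.024, 1.141, -0.082], TCP at [0.305, 0.602, 0.245] pointing down, gripper open.
Joint ranges: [-2.59, 2.59], [-0.33, 1.99], [-1.39, 1.29], [0.1, 2.45], [-1.04, 4.18], [0.21, 1.99], [-2.66, 2.66]. Speed limits (rad/s): [2.57, 2.57, 3.14, 3.14, 3.14, 3.14, 3.14].

## Interface

Orientations are given as a rotation vector (axis times angle).
In Python, from bench import env gives the robot as it stands. The module is installed in compiled form; this text tells all that it offers.
- The arm moves only by the tool move_arm, never from a script. Its argument "series" is a list of rows, each an object with "translation": the shift along the tool's x, y, z scaled (see below), a list of three; "angular": the turn, a rotation vector about the tool's x, y, z scaled (see below), a list of three. A call has exactly 10 rows; each row is the pose to reach, as a shift and turn from the pose commanded when the call began, along the tool's axes at that moment, turning the shorter way round; what a row does not reach only later rows make up. The controller multiplies each number of a shift by 20 cm and each number of a turn by 360 degrees. A row lasts 1/12 s, in which the tool goes at most 41.7 mm and 7.16 degrees, less where a joint would pass 70% of its speed; a pose out of reach is approached as far as the arm can. A call with a number of a shift or a turn outside -1 to 1 is refused whole. A call with a gripper value outside its range is refused whole. "gripper" is the opening, from -1 (shut) to 1 (fully open), set as the call begins (left out, the last holds). The fingers move at their own pace and stop on an object; "grip_force" is the grip in N (left out, the last holds). Time passes only in rows, so rows that repeat a pose let the fingers close, or fill a call up. It gives the time, the measured TCP pose, the force, the opening and the grip force at its end, in the units of the state.
- env.read_state(): the state, without advancing time (a new reading comes with each control period).
- env.read_camera(name): name is "scene" or "top"; returns the picture (420x560x3 uint8, red, green, blue); there is no depth.
- env.camera_model(name): a dict with "mtx" (3x3 intrinsics, pixels), "eye" and "rotation" of the camera in the world. Camera axes: x right, y up, looking along -z (the intrinsics and any distortion apply to the point x, -y, -z); pixel columns grow to the right and rows downward; lengths in m; the calibration is good to about 2 mm. A picture is of the moment at which its call begins. camera_model takes no time and is no camera call.
- env.job_done(): hands the job in; it is judged then, once.
The state is a dict: "time": time; "joints": joint angles; "joint_vel": joint speeds; "joint_efforts": joint torques, N m; "tool_pos": TCP position; "tcp_rot": TCP orientation; "ft_force": force on the tool from outside, world axes, zero at the start; "moment": the same for the moment, N m; "gripper_width": finger opening in m; "grip_force": force on a finger pad.
Only numpy, scipy, OpenCV 4.12 (cv2) and the standard library are available. Lean on these libraries where they do the work, as an engineer would, in place of code of your own. Each camera call takes 0.05 s, during which the arm holds its last target. There are 200 camera calls.

## Task

Used milk pots have collected in the insert bins of the organiser: first push the waste press's spring toggle fully over towards the hopper, hold it there for about a second to open the press, and let it spring back upright. Then lift each bin that has pots in it out of the organiser, tip its pots into the hopper (do not pick them out of the bins with the fingers) and put it back, fully seated, in its own cell. When all the pots are in the hopper and all bins are home, push the toggle fully over away from the hopper for about a second to press the waste, and let it spring back upright; leave the mug, tea tin, biscuit box and soap where they are.

Things in the scene. Friction and masses are not known exactly. Their poses are not given: they have to be found in the camera images.
- organiser: Flat grey plastic organiser frame lying fixed on the worktop, 180 mm (its x) by 256 mm (its y), walls 30 mm high, floor 4 mm thick. Origin at the centre of its underside, z up. Three open cells side by side along its y at y = +90, 0 and -90 mm, each 160 mm (x) by 62 mm (y) inside.
- press: White waste press standing loose (3 kg), 176 mm (x) by 216 mm (y). Origin: centre of underside, z up. Its +y part is an open hopper (centre y = +32 mm, inside 152 x 138 mm, walls 6 mm, rim top z = 115 mm, floor z = 12 mm); its -y part a solid switch tower (y -107 to -49 mm, top z = 103 mm) that carries the toggle.
- hopper (a point): Centre of the hopper's inner floor, 12 mm above the press's underside and 103 mm below the top of the rim; axes as the press.
- toggle (a joint): Angle (rad) of the spring-centred toggle: 0 upright, positive leaning to the hopper (press +y), negative away from it, stops at +-0.5, full over beyond +-0.3. The hinge runs along the press's x at y = -78 mm, 103 mm above the press's underside. A light spring (about 2 N at the tip when full over) brings it upright when let go.
- toggle_tip (a point): Top of the toggle, 65 mm from its hinge (168 mm above the press's underside when upright). The toggle is a black paddle 26 mm wide along the press's x and 12 mm thick along its y, its upper 34 mm, on a narrower steel stem.
- bin_a: Steel insert bin in cell a (organiser y = +90 mm), 150 (x) x 56 (y) x 66 mm, 3 mm walls, 0.16 kg, open top, rim 40 mm over the frame's walls. Side cheeks upright, 50 mm apart inside; both ends slope outward 28 degrees, from an 80 mm floor to the full length at the rim, and are slippery: pots slide out over an end tipped down 90 degrees or more. Origin: centre of underside, z up.
- bin_b: Steel insert bin in cell b (organiser y = 0 mm), 150 (x) x 56 (y) x 66 mm, 3 mm walls, 0.16 kg, open top, rim 40 mm over the frame's walls. Side cheeks upright, 50 mm apart inside; both ends slope outward 28 degrees, from an 80 mm floor to the full length at the rim, and are slippery: pots slide out over an end tipped down 90 degrees or more. Origin: centre of underside, z up.
- bin_c: Steel insert bin in cell c (organiser y = -90 mm), 150 (x) x 56 (y) x 66 mm, 3 mm walls, 0.16 kg, open top, rim 40 mm over the frame's walls. Side cheeks upright, 50 mm apart inside; both ends slope outward 28 degrees, from an 80 mm floor to the full length at the rim, and are slippery: pots slide out over an end tipped down 90 degrees or more. Origin: centre of underside, z up.
- cell_a (a point): Centre of the floor of organiser cell a, where the origin of bin_a lies when it is home; axes as the organiser.
- cell_b (a point): Centre of the floor of organiser cell b, where the origin of bin_b lies when it is home; axes as the organiser.
- cell_c (a point): Centre of the floor of organiser cell c, where the origin of bin_c lies when it is home; axes as the organiser.
- pot_a1: Small round used milk portion pot, 39 mm across the top, 21 mm high, 16 g, lying in bin_a at the start if present (None if absent: each bin holds none, one or two). Origin at the centre of its underside.
- pot_a2: Small round used milk portion pot, 39 mm across the top, 21 mm high, 16 g, lying in bin_a at the start if present (None if absent: each bin holds none, one or two). Origin at the centre of its underside.
- pot_b1: Small round used milk portion pot, 39 mm across the top, 21 mm high, 16 g, lying in bin_b at the start if present (None if absent: each bin holds none, one or two). Origin at the centre of its underside.
- pot_b2: Small round used milk portion pot, 39 mm across the top, 21 mm high, 16 g, lying in bin_b at the start if present (None if absent: each bin holds none, one or two). Origin at the centre of its underside.
- pot_c1: Small round used milk portion pot, 39 mm across the top, 21 mm high, 16 g, lying in bin_c at the start if present (None if absent: each bin holds none, one or two). Origin at the centre of its underside.
- pot_c2: Small round used milk portion pot, 39 mm across the top, 21 mm high, 16 g, lying in bin_c at the start if present (None if absent: each bin holds none, one or two). Origin at the centre of its underside.
- mug_floral: Bystander: tall floral mug standing upside down behind the work, 69 x 92 x 118 mm, loose. Origin at the centre of its underside.
- tea_tin: Bystander: round tea tin behind the work, 68 mm across, 88 mm high, loose. Origin at the centre of its underside.
- biscuit_box: Bystander: clear box of biscuits behind the work, 76 x 69 x 43 mm, loose. Origin at the centre of its underside.
- guest_soap: Bystander: small paper-wrapped soap on the worktop just behind the organiser (its -y side, the side away from the robot), 16 x 40 x 26 mm, loose. Origin at the centre of its underside.

How it is judged:
By the outcome, as a careful person would: the job done as asked, in the order asked, and still so for the second after the job is handed in, with the robot touching nothing.
Of pot_a1, pot_a2, pot_b1, pot_b2, pot_c1, pot_c2 only 4 to 6 are there at a start; the rules pass over those that are not, and their reading is None.
At some moment in a run one of press may be knocked a few centimetres aside while the robot is not near it.
Once in a run the grip may slacken for a moment while it holds something.
It also fails if it takes over 210 s, if anything falls off the work surface, if the arm or the gripper's body presses on something with over 40 N, if the wrist force passes 120 N, or if a joint passes its speed limit or range.

## Working session

There is one attempt and no reset: what is moved stays moved. The work goes in short steps, Python scripts to look and compute and a tool call to move; the robot and the scene stay as the last step left them, time stands still between calls to the robot, and variables do not carry over. Pictures are saved under pics/ and viewed, at most 14 in all, crops included, and the job is handed in when it is done.

Besides the shell and the picture viewer there is one more tool, called after "Request:" as a command line: name --argument value ..., lists and objects as JSON in quotes. move_arm: Moves the arm, as the interface text tells. Shifts and turns lie within -1 to 1; 1 stands for 20 cm of shift or 360 degrees of turn. Its arguments: {"type":"object","properties":{"series":{"type":"array","items":{"type":"object","properties":{"translation":{"type":"array","items":{"type":"number"}},"angular":{"type":"array","items":{"type":"number"}}}}},"gripper":{"type":"number"},"grip_force":{"type":"number"}},"required":["series"]}

```bash
mkdir -p pics; cat > h.py <<'E'
import numpy as np, cv2
from bench import env
from scipy.spatial.transform import Rotation as R
def ray(cam,u,v,z):
    m=env.camera_model(cam); K=np.array(m["mtx"])[:3,:3]; d=np.linalg.inv(K)@[u,v,1]
    d=np.array(m["rotation"])@[d[0],-d[1],-d[2]]; e=np.array(m["eye"]); return e+d*(z-e[2])/d[2]
def proj(cam,p):
    m=env.camera_model(cam); q=np.array(m["rotation"]).T@(np.array(p)-m["eye"]); k=np.array(m["mtx"])@[q[0],-q[1],-q[2]]; return k[:2]/k[2]
def snap(cam,name,crop=None,s=1):
    im=np.array(env.read_camera(cam)); b=im[:,:,::-1]
    if crop: b=b[crop[1]:crop[3],crop[0]:crop[2]]
    cv2.imwrite("pics/"+name,cv2.resize(b,None,fx=s,fy=s)); return im
def rel(pos,rv=None):
    """print shift/turn in tool axes, scaled"""
    s=env.read_state(); r=R.from_rotvec(s["tcp_rot"]); d=r.inv().apply(np.array(pos)-s["tool_pos"])/0.2
    a=(r.inv()*R.from_rotvec(rv)).as_rotvec()/(2*np.pi) if rv is not None else 0
    print(np.round(d,4),np.round(a,4))
E
python3 - <<'E'
from h import *
for c in("scene","top"):
    im=snap(c,c+"0.png"); m=env.camera_model(c); print(c,{k:np.round(v,3).tolist() if not isinstance(v,(str,dict)) else v for k,v in m.items()})
print({k:np.round(v,3).tolist() for k,v in env.read_state().items()})
E
```

```text
scene {'mtx': [[443.023, 0.0, 284.858], [0.0, 443.023, 216.681], [0.0, 0.0, 1.0]], 'eye': [0.18, -0.133, 1.003], 'rotation': [0.385, -0.27, -1.218]}
top {'mtx': [[467.327, 0.0, 280.072], [0.0, 467.327, 211.84], [0.0, 0.0, 1.0]], 'eye': [0.513, -0.02, 1.028], 'rotation': [0.092, -0.053, -1.593]}
{'time': 0.1, 'joints': [-1.131, 0.469, -0.049, 1.534, 0.024, 1.141, -0.082], 'joint_vel': [0.0, -0.004, -0.001, -0.003, 0.0, -0.0, -0.001], 'joint_efforts': [0.0, -51.151, -0.047, -23.839, 0.011, 0.004, 0.0], 'tool_pos': [0.305, 0.602, 0.244], 'tcp_rot': [-0.729, -3.055, 0.003], 'ft_force': [0.134, 1.176, -0.161], 'moment': [0.021, 0.038, 0.013], 'grip_force': 0.0, 'gripper_width': 0.085}
```

View pics/scene0.png

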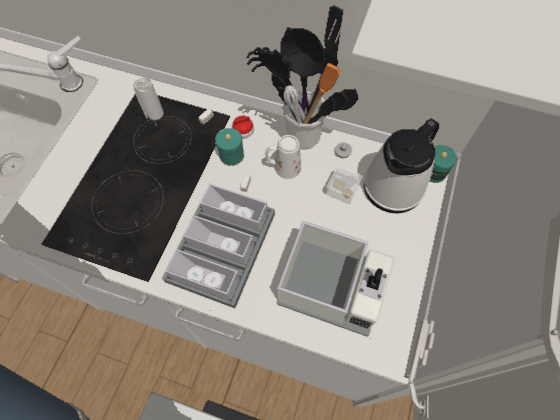

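View pics/top0.png

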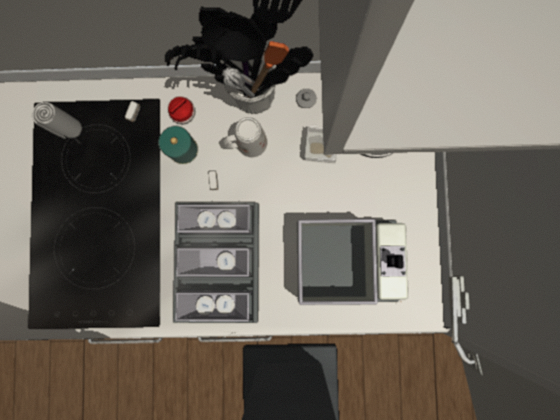

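```bash
sed -i 's/np.array(m\["rotation"\])/R.from_rotvec(m["rotation"]).as_matrix()/' h.py
python3 - <<'E'
from h import *
snap("top","t1.png",(165,160,425,340),3)
for n,u,v,z in [("org tl",174,202,.03),("org br",257,322,.03),("org tr",257,202,.03),("org bl",174,322,.03),("hop tl",298,220,.115),("tr",378,220,.115),("br",376,303,.115),("bl",299,303,.115),("tog",395,262,.168),("soap",212,180,.026)]: print(n,ray("top",u,v,z).round(3))
for n,u,v,z in [("tog",376,272,.168),("hop tl",305,226,.115),("hop br",350,317,.115),("cabinet corner",358,35,.5)]: print("sc",n,ray("scene",u,v,z).round(3))
E
```

```text
org tl [0.632 0.232 0.03 ]
org br [0.374 0.057 0.03 ]
org tr [0.628 0.052 0.03 ]
org bl [0.377 0.232 0.03 ]
hop tl [ 0.581 -0.034  0.115]
tr [ 0.577 -0.19   0.115]
br [ 0.417 -0.179  0.115]
bl [ 0.42  -0.032  0.115]
tog [ 0.496 -0.207  0.168]
soap [0.679 0.15  0.026]
sc tog [ 0.496 -0.211  0.168]
sc hop tl [ 0.568 -0.043  0.115]
sc hop br [ 0.407 -0.189  0.115]
sc cabinet corner [ 0.735 -0.06   0.5  ]
```

View pics/t1.png

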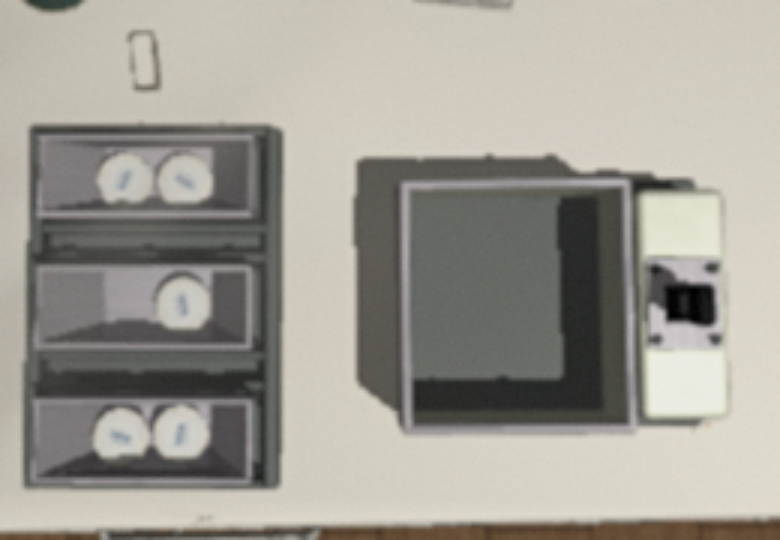

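```bash
python3 - <<'E'
from h import *
c=lambda u,v,z:ray("top",165+u/3,160+v/3,z)[:2]
for n,z,P in [("hop",.115,[(401,181),(635,180),(634,432),(404,433)]),("a",.07,[(31,398),(252,398),(252,482),(30,482)]),("b",.07,[(34,264),(252,264),(252,350),(33,350)]),("c",.07,[(37,135),(256,135),(254,217),(35,217)]),("org",.03,[(30,126),(281,126),(279,487),(25,487)])]:
    q=np.array([c(u,v,z) for u,v in P]); m=q.mean(0); e=(q[0]+q[3]-q[1]-q[2])/2; f=(q[0]+q[1]-q[2]-q[3])/2
    print(n,m.round(4),"size",np.hypot(*e).round(3),np.hypot(*f).round(3),"yaw",np.degrees([np.arctan2(-e[0],e[1]),np.arctan2(f[1],f[0])]).round(2))
print("togtop",c(703,304,.168))
rel([.5,-.258,.245],[2.2214,2.2214,0])
E
```

```text
hop [ 0.4976 -0.1087] size 0.149 0.162 yaw [-0.99 -1.68]
a [0.4119 0.1444] size 0.15 0.056 yaw [-1.1  -0.84]
b [0.5014 0.1426] size 0.15 0.058 yaw [-1.24 -0.83]
c [0.591 0.14 ] size 0.151 0.057 yaw [-1.37 -1.9 ]
org [0.5025 0.1416] size 0.18 0.255 yaw [-1.24 -1.1 ]
togtop [ 0.49690164 -0.21530085]
[-2.8132e+00 -3.3943e+00  2.6000e-03] [-2.000e-04  1.000e-04  1.754e-01]
```

Request:
move_arm --series '[{"translation":[-0.2,-0.07,0],"angular":[0,0,0.018]},{"translation":[-0.4,-0.14,0],"angular":[0,0,0.036]},{"translation":[-0.6,-0.21,0],"angular":[0,0,0.054]},{"translation":[-0.8,-0.28,0],"angular":[0,0,0.072]},{"translation":[-0.9,-0.32,0],"angular":[0,0,0.09]},{"translation":[-0.99,-0.35,0],"angular":[0,0,0.11]},{"translation":[-0.99,-0.35,0],"angular":[0,0,0.13]},{"translation":[-0.99,-0.35,0],"angular":[0,0,0.15]},{"translation":[-0.99,-0.35,0],"angular":[0,0,0.168]},{"translation":[-0.99,-0.35,0],"angular":[0,0,0.1754]}]' --gripper -1 --grip_force 40

```text
time: 0.98
tool_pos: [0.4499, 0.45, 0.2449]
tcp_rot: [2.227, 2.216, -0.001]
ft_force: [0.2, 0.6, -0.1]
gripper_width: 0.0
grip_force: 0.0
```

Request:
move_arm --series '[{"translation":[-0.15,0.03,0],"angular":[0,0,0]},{"translation":[-0.3,0.06,0],"angular":[0,0,0]},{"translation":[-0.45,0.09,0],"angular":[0,0,0]},{"translation":[-0.6,0.13,0],"angular":[0,0,0]},{"translation":[-0.75,0.17,0],"angular":[0,0,0]},{"translation":[-0.9,0.2,0],"angular":[0,0,0]},{"translation":[-1,0.22,0],"angular":[0,0,0]},{"translation":[-1,0.22,0],"angular":[0,0,0]},{"translation":[-1,0.22,0],"angular":[0,0,0]},{"translation":[-1,0.22,0],"angular":[0,0,0]}]'

```text
time: 1.82
tool_pos: [0.4935, 0.2514, 0.2452]
tcp_rot: [-2.22, -2.222, -0.0]
ft_force: [0.0, 1.2, 0.6]
gripper_width: -0.0001
grip_force: 0.0
```

Request:
move_arm --series '[{"translation":[-0.2,0,0],"angular":[0,0,0]},{"translation":[-0.4,0,0],"angular":[0,0,0]},{"translation":[-0.6,0,0],"angular":[0,0,0]},{"translation":[-0.8,0,0],"angular":[0,0,0]},{"translation":[-1,0,0],"angular":[0,0,0]},{"translation":[-1,0,0],"angular":[0,0,0]},{"translation":[-1,0,0],"angular":[0,0,0]},{"translation":[-1,0,0],"angular":[0,0,0]},{"translation":[-1,0,0],"angular":[0,0,0]},{"translation":[-1,0,0],"angular":[0,0,0]}]'

```text
time: 2.65
tool_pos: [0.494, 0.0525, 0.2451]
tcp_rot: [-2.217, -2.225, 0.0]
ft_force: [-0.1, 0.3, -0.4]
gripper_width: 0.0003
grip_force: 0.0
```

Request:
move_arm --series '[{"translation":[-0.2,0,0],"angular":[0,0,0]},{"translation":[-0.4,0,0],"angular":[0,0,0]},{"translation":[-0.6,0,0],"angular":[0,0,0]},{"translation":[-0.8,0,0],"angular":[0,0,0]},{"translation":[-1,0,0],"angular":[0,0,0]},{"translation":[-1,0,0],"angular":[0,0,0]},{"translation":[-1,0,0],"angular":[0,0,0]},{"translation":[-1,0,0],"angular":[0,0,0]},{"translation":[-1,0,0],"angular":[0,0,0]},{"translation":[-1,0,0],"angular":[0,0,0]}]'

```text
time: 3.48
tool_pos: [0.4943, -0.1476, 0.2451]
tcp_rot: [-2.217, -2.225, -0.0]
ft_force: [-0.2, -0.8, -0.3]
gripper_width: 0.0002
grip_force: 0.0
```

Request:
move_arm --series '[{"translation":[-0.2,0,0],"angular":[0,0,0]},{"translation":[-0.4,0,0],"angular":[0,0,0]},{"translation":[-0.56,0,0],"angular":[0,0,0]},{"translation":[-0.56,0,0],"angular":[0,0,0]},{"translation":[-0.56,0,0.1],"angular":[0,0,0]},{"translation":[-0.56,0,0.2],"angular":[0,0,0]},{"translation":[-0.56,0,0.3],"angular":[0,0,0]},{"translation":[-0.56,0,0.4],"angular":[0,0,0]},{"translation":[-0.56,0,0.4],"angular":[0,0,0]},{"translation":[-0.56,0,0.4],"angular":[0,0,0]}]'

```text
time: 4.32
tool_pos: [0.4939, -0.2603, 0.1647]
tcp_rot: [-2.218, -2.222, 0.001]
ft_force: [-0.0, 0.5, 0.2]
gripper_width: 0.0
grip_force: 0.0
```

```bash
python3 - <<'E'
from h import *
s=env.read_state(); print(s["tool_pos"],s["ft_force"],s["joints"])
snap("scene","s1.png",(230,190,430,350),3)
E
```

```text
[ 0.49391527 -0.26026248  0.16466866] [-0.03707164  0.48021423  0.16658165] [-0.01402313  0.40139174  0.54622476  1.92241319 -0.26395123  0.89091443
  0.66674648]
```

View pics/s1.png

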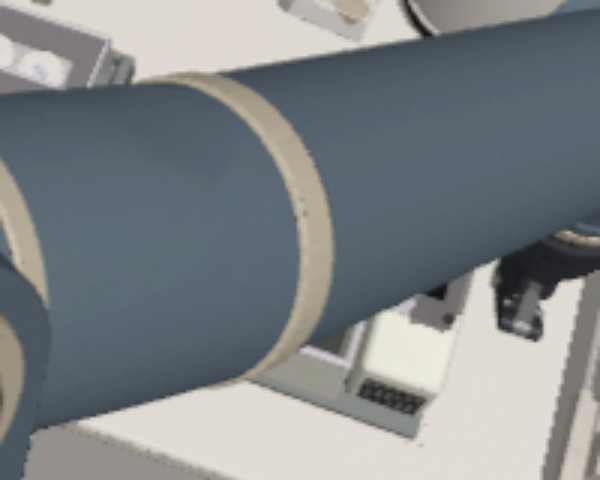

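Request:
move_arm --series '[{"translation":[0,0,0.025],"angular":[0,0,0]},{"translation":[0.05,0,0.025],"angular":[0,0,0]},{"translation":[0.1,0,0.025],"angular":[0,0,0]},{"translation":[0.13,0,0.025],"angular":[0,0,0]},{"translation":[0.16,0,0.025],"angular":[0,0,0]},{"translation":[0.18,0,0.025],"angular":[0,0,0]},{"translation":[0.2,0,0.025],"angular":[0,0,0]},{"translation":[0.215,0,0.025],"angular":[0,0,0]},{"translation":[0.215,0,0.025],"angular":[0,0,0]},{"translation":[0.215,0,0.025],"angular":[0,0,0]}]'

```text
time: 5.2
tool_pos: [0.4941, -0.2188, 0.1604]
tcp_rot: [2.221, 2.221, 0.0]
ft_force: [-1.0, -2.5, 1.1]
gripper_width: 0.0003
grip_force: 0.7
```

```bash
python3 - <<'E'
from h import *
s=env.read_state(); print(s["tool_pos"],s["ft_force"],s["moment"])
a=snap("top","t2.png",(340,200,440,320),5)
E
```

```text
[ 0.49408283 -0.2188498   0.16043211] [-0.9510947  -2.53273785  1.11295146] [-0.24150815 -0.08612015  0.028172  ]
```

View pics/t2.png

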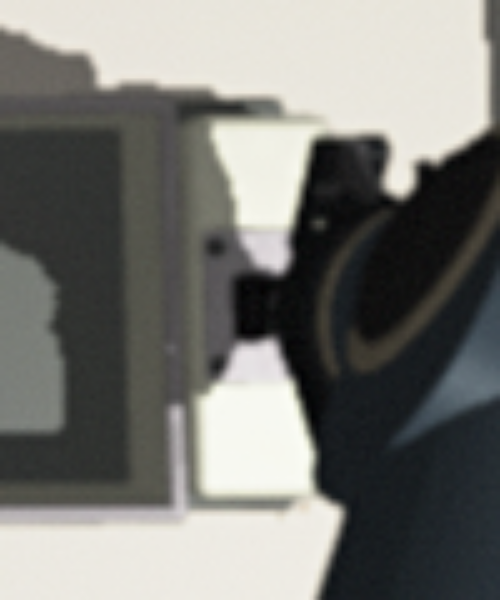

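```bash
python3 - <<'E'
from h import *
for t in (0,.1,.2,.3,.4,.5):
    P=[(-.2185+l*np.sin(t)+.006*np.cos(t),.103+l*np.cos(t)-.006*np.sin(t)) for l in (.031,.065)]
    print(t,[((proj("top",[.495,y,z])-[340,200])*5).round(0).tolist() for y,z in P])
E
```

```text
0 [[269.0, 311.0], [289.0, 312.0]]
0.1 [[260.0, 311.0], [271.0, 312.0]]
0.2 [[252.0, 311.0], [252.0, 313.0]]
0.3 [[244.0, 311.0], [234.0, 313.0]]
0.4 [[236.0, 311.0], [217.0, 313.0]]
0.5 [[228.0, 311.0], [200.0, 313.0]]
```

Request:
move_arm --series '[{"translation":[0.005,0,0],"angular":[0,0,0]},{"translation":[0.01,0,0],"angular":[0,0,0]},{"translation":[0.015,0,0],"angular":[0,0,0]},{"translation":[0.02,0,0],"angular":[0,0,0]},{"translation":[0.02,0,0],"angular":[0,0,0]},{"translation":[0.02,0,0],"angular":[0,0,0]},{"translation":[0.02,0,0],"angular":[0,0,0]},{"translation":[0.02,0,0],"angular":[0,0,0]},{"translation":[0.02,0,0],"angular":[0,0,0]},{"translation":[0.02,0,0],"angular":[0,0,0]}]'

```text
time: 6.08
tool_pos: [0.4938, -0.2147, 0.1602]
tcp_rot: [-2.221, -2.221, 0.0]
ft_force: [0.4, -1.2, -2.0]
gripper_width: 0.0
grip_force: 0.8
```

```bash
python3 - <<'E'
from h import *
s=env.read_state(); print(s["tool_pos"],s["ft_force"],s["moment"])
im=np.array(env.read_camera("top")).astype(int)
for r in (255,258,262,265): print(r,im[r,378:402].sum(1)//3)
E
```

```text
[ 0.49376495 -0.21472655  0.1601917 ] [ 0.44529454 -1.17897164 -1.98436278] [-0.37979301 -0.01172602 -0.00758273]
255 [ 97 103  97  83  87  76  47  32  22  23  22  18  23  30  36  33  21  10
  14  12  11  11  17  27]
258 [ 96 101  96  82  85  64  25   5  10  11   7   7  10   9  10  11  15  15
   7  11  15  16  23  38]
262 [ 96 105  97  87  86  66  23   5   9   9  10   8   8  11  17  13  11  14
  11  11  17  19  36  55]
265 [ 97 103  98  87  88  67  31   9   6  10   9   2   7   8  10  10  18  12
  14  15  14  20  36  52]
```

Request:
move_arm --series '[{"translation":[0.002,0,0],"angular":[0,0,0]},{"translation":[0.004,0,0],"angular":[0,0,0]},{"translation":[0.004,0,0],"angular":[0,0,0]},{"translation":[0.004,0,0],"angular":[0,0,0]},{"translation":[0.004,0,0],"angular":[0,0,0]},{"translation":[0.004,0,0],"angular":[0,0,0]},{"translation":[0.004,0,0],"angular":[0,0,0]},{"translation":[0.004,0,0],"angular":[0,0,0]},{"translation":[0.004,0,0],"angular":[0,0,0]},{"translation":[0.004,0,0],"angular":[0,0,0]}]'

```text
time: 6.97
tool_pos: [0.4939, -0.2139, 0.1602]
tcp_rot: [-2.221, -2.221, 0.0]
ft_force: [-0.3, -1.6, -0.2]
gripper_width: -0.0001
grip_force: 0.8
```

Request:
move_arm --series '[{"translation":[0,0,0],"angular":[0,0,0]},{"translation":[0,0,0],"angular":[0,0,0]},{"translation":[0,0,0],"angular":[0,0,0]},{"translation":[-0.06,0,0],"angular":[0,0,0]},{"translation":[-0.12,0,0],"angular":[0,0,0]},{"translation":[-0.19,0,0],"angular":[0,0,0]},{"translation":[-0.25,0,0],"angular":[0,0,0]},{"translation":[-0.25,0,-0.15],"angular":[0,0,0]},{"translation":[-0.25,0,-0.3],"angular":[0,0,0]},{"translation":[-0.25,0,-0.45],"angular":[0,0,0]}]'

```text
time: 7.8
tool_pos: [0.4933, -0.2652, 0.251]
tcp_rot: [-2.223, -2.218, 0.001]
ft_force: [-1.0, 0.4, -0.0]
gripper_width: -0.0003
grip_force: 0.0
```

```bash
python3 - <<'E'
from h import *
s=env.read_state(); print(s["time"],s["tool_pos"],s["ft_force"])
im=np.array(env.read_camera("top")).astype(int)
for r in (258,262): print(r,im[r,378:410].sum(1)//3)
rv=(R.from_euler("z",-1.2,degrees=True)*R.from_rotvec([2.2214,2.2214,0])).as_rotvec()
rel([.4119,.1444,.25],rv)
E
```

```text
7.8 [ 0.49329895 -0.26515263  0.25099298] [-0.96283557  0.42710294 -0.01551132]
258 [123 138 114  99  85  81  84  82  60  21   3  10  11  25  37  36  20   3
   8   6   8  12   7   3  53 147 203 204 194 197 219 225]
262 [104 113  91  78  79  83  83  82  62  24   1   8   9  26  43  43  25   9
   5   9  13   8  12   6  41 132 200 215 205 206 223 224]
[ 2.0568 -0.427   0.0263] [0.0015 0.0005 0.003 ]
```

Request:
move_arm --series '[{"translation":[0.15,0.005,0],"angular":[0,0,0]},{"translation":[0.35,0.01,0],"angular":[0,0,0]},{"translation":[0.55,0.02,0],"angular":[0,0,0]},{"translation":[0.75,0.03,0],"angular":[0,0,0]},{"translation":[0.95,0.04,0],"angular":[0,0,0.0033]},{"translation":[1,0.04,0],"angular":[0,0,0.0033]},{"translation":[1,0.04,0],"angular":[0,0,0.0033]},{"translation":[1,0.04,0],"angular":[0,0,0.0033]},{"translation":[1,0.04,0],"angular":[0,0,0.0033]},{"translation":[1,0.04,0],"angular":[0,0,0.0033]}]' --gripper 0.65

```text
time: 8.68
tool_pos: [0.5018, -0.0662, 0.2503]
tcp_rot: [2.248, 2.194, -0.0]
ft_force: [0.0, -0.1, -0.6]
gripper_width: 0.0702
grip_force: 0.0
```

Request:
move_arm --series '[{"translation":[0.15,0.01,0],"angular":[0,0,0]},{"translation":[0.35,0.01,0],"angular":[0,0,0]},{"translation":[0.55,0.02,0],"angular":[0,0,0]},{"translation":[0.75,0.02,0],"angular":[0,0,0]},{"translation":[0.95,0.02,0.1],"angular":[0,0,0]},{"translation":[1,0.02,0.2],"angular":[0,0,0]},{"translation":[1,0.02,0.35],"angular":[0,0,0]},{"translation":[1,0.02,0.5],"angular":[0,0,0]},{"translation":[1,0.02,0.5],"angular":[0,0,0]},{"translation":[1,0.02,0.5],"angular":[0,0,0]}]'

```text
time: 9.52
tool_pos: [0.5098, 0.1343, 0.1495]
tcp_rot: [-2.247, -2.195, 0.005]
ft_force: [0.4, 0.3, 0.9]
gripper_width: 0.0703
grip_force: 0.0
```

```bash
python3 - <<'E'
from h import *
rv=(R.from_euler("z",-1.2,degrees=True)*R.from_rotvec([2.2214,2.2214,0])).as_rotvec()
rel([.5014,.1426,.05],rv); print(env.read_state()["gripper_width"],env.read_state()["joints"])
E
```

```text
[ 0.0416 -0.0418  0.4976] [-0.0004  0.0003 -0.0004]
0.07030437308480413 [-0.62769741  0.35155757  0.35988825  1.99753504 -0.1647739   0.82326256
 -0.19857164]
```

Request:
move_arm --series '[{"translation":[0.042,-0.042,0],"angular":[0,0,0]},{"translation":[0.042,-0.042,0.1],"angular":[0,0,0]},{"translation":[0.042,-0.042,0.2],"angular":[0,0,0]},{"translation":[0.042,-0.042,0.3],"angular":[0,0,0]},{"translation":[0.042,-0.042,0.38],"angular":[0,0,0]},{"translation":[0.042,-0.042,0.44],"angular":[0,0,0]},{"translation":[0.042,-0.042,0.48],"angular":[0,0,0]},{"translation":[0.042,-0.042,0.497],"angular":[0,0,0]},{"translation":[0.042,-0.042,0.497],"angular":[0,0,0]},{"translation":[0.042,-0.042,0.497],"angular":[0,0,0]}]'

```text
time: 10.35
tool_pos: [0.5027, 0.1449, 0.052]
tcp_rot: [2.244, 2.198, 0.003]
ft_force: [0.6, -0.4, 0.1]
gripper_width: 0.0708
grip_force: 0.0
```

Request:
move_arm --series '[{"translation":[0,0,0],"angular":[0,0,0]},{"translation":[0,0,0],"angular":[0,0,0]},{"translation":[0,0,0],"angular":[0,0,0]},{"translation":[0,0,0],"angular":[0,0,0]},{"translation":[0,0,0],"angular":[0,0,0]},{"translation":[0,0,0],"angular":[0,0,0]},{"translation":[0,0,-0.02],"angular":[0,0,0]},{"translation":[0,0,-0.04],"angular":[0,0,0]},{"translation":[0,0,-0.06],"angular":[0,0,0]},{"translation":[0,0,-0.08],"angular":[0,0,0]}]' --gripper -1 --grip_force 80

```text
time: 11.18
tool_pos: [0.5017, 0.1445, 0.0673]
tcp_rot: [-2.244, -2.198, 0.0]
ft_force: [-0.1, -0.0, -1.4]
gripper_width: 0.0547
grip_force: 84.4
```

Request:
move_arm --series '[{"translation":[0,0,-0.1],"angular":[0,0,0]},{"translation":[0,0,-0.2],"angular":[0,0,0]},{"translation":[0,0,-0.3],"angular":[0,0,0]},{"translation":[0,0,-0.4],"angular":[0,0,0]},{"translation":[0,0,-0.5],"angular":[0,0,0]},{"translation":[0,0,-0.6],"angular":[0,0,0]},{"translation":[0,0,-0.7],"angular":[0,0,0]},{"translation":[0,0,-0.8],"angular":[0,0,0]},{"translation":[-0.05,0,-0.87],"angular":[0,0,0]},{"translation":[-0.1,0,-0.9],"angular":[0,0,0]}]'

```text
time: 12.02
tool_pos: [0.5022, 0.1248, 0.2492]
tcp_rot: [2.242, 2.199, 0.006]
ft_force: [0.8, -0.6, -0.8]
gripper_width: 0.0549
grip_force: 84.8
```

Request:
move_arm --series '[{"translation":[-0.1,0,0],"angular":[0,0,0]},{"translation":[-0.22,0,0],"angular":[0,0,0]},{"translation":[-0.34,0,0],"angular":[0,0,0]},{"translation":[-0.46,0,0],"angular":[0,0,0]},{"translation":[-0.58,0,0],"angular":[0,0,0]},{"translation":[-0.7,0,0],"angular":[0,0,0]},{"translation":[-0.82,0,0],"angular":[0,0,0]},{"translation":[-0.92,0,0],"angular":[0,0,0]},{"translation":[-0.98,0,0],"angular":[0,0,0]},{"translation":[-1,0,0],"angular":[0,0,0]}]'

```text
time: 12.85
tool_pos: [0.4961, -0.0786, 0.2465]
tcp_rot: [-2.25, -2.192, 0.002]
ft_force: [0.3, -0.4, -1.6]
gripper_width: 0.0549
grip_force: 84.8
```

```bash
python3 - <<'E'
from h import *
rv=(R.from_euler("z",-1.2,degrees=True)*R.from_rotvec([2.2214,2.2214,0])).as_rotvec()
rel([.4976,-.13,.225],rv); s=env.read_state(); print(s["gripper_width"],s["ft_force"],s["tool_pos"],s["joints"])
snap("top","t3.png")
E
```

```text
[-0.2565  0.0142  0.1076] [-0.0002  0.0001 -0.0008]
0.05489195470334571 [ 0.32241823 -0.42478533 -1.6139331 ] [ 0.49610702 -0.07862918  0.24647705] [-0.38182305  0.19356352  0.52769456  1.95736141 -0.11263099  1.02034874
  0.17110851]
```

View pics/t3.png

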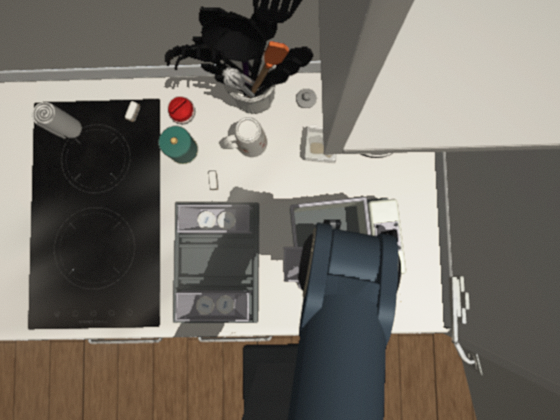

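```bash
python3 - <<'E'
from h import *
im=cv2.imread("pics/t3.png")[185:300,270:420]; cv2.imwrite("pics/t3z.png",cv2.resize(im,None,fx=5,fy=5,interpolation=cv2.INTER_CUBIC))
E
```

```text
(no output)
```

View pics/t3z.png

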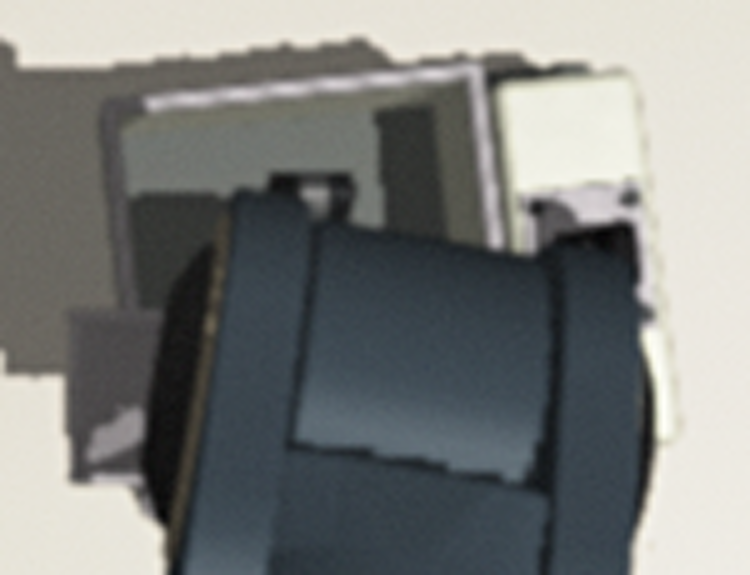

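```bash
python3 - <<'E'
from h import *
c=lambda u,v,z:ray("top",270+u/5,185+v/5,z)[:2]
tl=c(98,103,.115);tr=c(485,64,.115);t1=c(637,73,.103);t2=c(678,440,.103)
e=tl-tr; f=t1-t2; print(tl,tr,np.hypot(*e),np.hypot(*f))
y1=np.degrees(np.arctan2(-e[0],e[1]));y2=np.degrees(np.arctan2(f[1],f[0])); print(y1,y2)
t=np.radians((y1+y2)/2); X=np.array([np.cos(t),np.sin(t)]);Y=np.array([-X[1],X[0]])
h=(tl+tr)/2-.082*X; print("hop",h,"press",h-.032*Y,"tog",h-.110*Y, "tower mid->press",(t1+t2)/2+.107*Y)
E
```

```text
[ 0.60938307 -0.01800821] [ 0.6210038  -0.16995764] 0.15239314954778085 0.14482921019986839
4.37333043513759 3.732329847394616
hop [ 0.53339849 -0.09977838] press [ 0.53566013 -0.13169835] tog [ 0.54117288 -0.2095033 ] tower mid->press [ 0.53750863 -0.12970472]
```

Request:
move_arm --series '[{"translation":[-0.08,0.07,0.03],"angular":[0,0,0]},{"translation":[-0.15,0.14,0.07],"angular":[0,0,0]},{"translation":[-0.208,0.19,0.107],"angular":[0,0,0]},{"translation":[-0.208,0.19,0.107],"angular":[0,-0.015,0]},{"translation":[-0.208,0.19,0.107],"angular":[0,-0.03,0]},{"translation":[-0.208,0.19,0.107],"angular":[0,-0.045,0]},{"translation":[-0.208,0.19,0.107],"angular":[0,-0.06,0]},{"translation":[-0.208,0.19,0.107],"angular":[0,-0.075,0]},{"translation":[-0.208,0.19,0.107],"angular":[0,-0.09,0]},{"translation":[-0.208,0.19,0.107],"angular":[0,-0.1,0]}]'

```text
time: 13.73
tool_pos: [0.5348, -0.1145, 0.2246]
tcp_rot: [1.876, 1.847, -0.613]
ft_force: [0.8, -0.2, -1.6]
gripper_width: 0.0548
grip_force: 84.9
```

```bash
python3 - <<'E'
from h import *
s=env.read_state(); print(s["gripper_width"],s["ft_force"],s["tool_pos"],s["joints"],R.from_rotvec(s["tcp_rot"]).as_matrix().round(3))
E
```

```text
0.0547641246432034 [ 0.80391876 -0.24853807 -1.59344947] [ 0.53476479 -0.11451056  0.22455027] [-0.74065779  0.39807801  0.71371571  1.96705925  0.45600712  0.97066019
 -0.35618473] [[ 0.013  1.    -0.01 ]
 [ 0.808 -0.016 -0.59 ]
 [-0.59  -0.    -0.808]]
```

Request:
move_arm --series '[{"translation":[0,0,0],"angular":[0,-0.019,0]},{"translation":[0,0,0],"angular":[0,-0.038,0]},{"translation":[0,0,0],"angular":[0,-0.057,0]},{"translation":[0,0,0],"angular":[0,-0.076,0]},{"translation":[0,0,0],"angular":[0,-0.095,0]},{"translation":[0,0,0],"angular":[0,-0.114,0]},{"translation":[0,0,0],"angular":[0,-0.133,0]},{"translation":[0,0,0],"angular":[0,-0.152,0]},{"translation":[0,0,0],"angular":[0,-0.171,0]},{"translation":[0,0,0],"angular":[0,-0.19,0]}]'

```text
time: 14.57
tool_pos: [0.5356, -0.1153, 0.2233]
tcp_rot: [1.03, 1.015, -1.331]
ft_force: [0.2, 0.7, -0.8]
gripper_width: 0.0548
grip_force: 84.9
```

Request:
move_arm --series '[{"translation":[0,0,0],"angular":[0,-0.01,0]},{"translation":[0,0,0],"angular":[0,-0.01,0]},{"translation":[0,0,0],"angular":[0,-0.01,0]},{"translation":[0,0,0],"angular":[0,-0.01,0]},{"translation":[0,0,0],"angular":[0,-0.01,0]},{"translation":[0,0,0],"angular":[0,-0.01,0]},{"translation":[0,0,0],"angular":[0,-0.01,0]},{"translation":[0,0,0],"angular":[0,-0.01,0]},{"translation":[0,0,0],"angular":[0,-0.01,0]},{"translation":[0,0,0],"angular":[0,-0.01,0]}]'

```text
time: 15.4
tool_pos: [0.5344, -0.1178, 0.2256]
tcp_rot: [0.988, 0.967, -1.358]
ft_force: [-0.6, -0.1, -1.5]
gripper_width: 0.0549
grip_force: 88.3
```

```bash
python3 - <<'E'
from h import *
s=env.read_state(); print(s["gripper_width"],s["ft_force"],s["tool_pos"],s["joints"],R.from_rotvec(s["tcp_rot"]).as_matrix().round(3))
a=np.array(env.read_camera("scene"))[160:340,200:420,::-1];
b=np.array(env.read_camera("top"))[160:340,240:440,::-1]
cv2.imwrite("pics/m1.png",cv2.resize(np.hstack([a,b]),None,fx=1.9,fy=1.9))
E
```

```text
0.05491195639414555 [-0.5657334  -0.13545366 -1.4666437 ] [ 0.5344188  -0.11778529  0.2255756 ] [-1.01020434  1.2081741   0.91717942  2.00285601  0.91781321  1.25860705
 -0.99568113] [[-0.006  1.    -0.02 ]
 [-0.308 -0.021 -0.951]
 [-0.951  0.     0.308]]
```

View pics/m1.png

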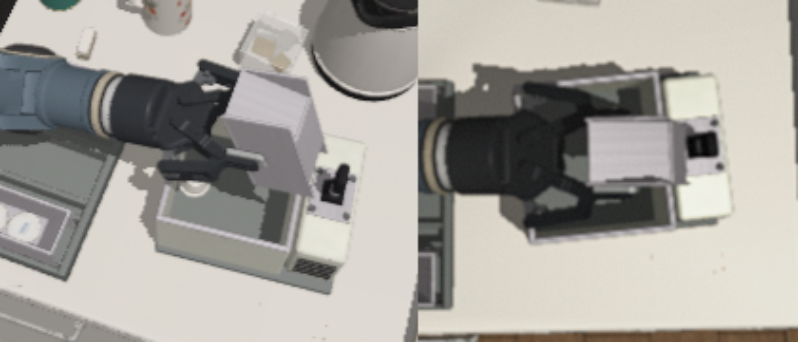

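Request:
move_arm --series '[{"translation":[0,0,0],"angular":[0,0.019,0]},{"translation":[0,0,0],"angular":[0,0.038,0]},{"translation":[0,0,0],"angular":[0,0.057,0]},{"translation":[0,0,0],"angular":[0,0.076,0]},{"translation":[0,0,0],"angular":[0,0.095,0]},{"translation":[0,0,0],"angular":[0,0.114,0]},{"translation":[0,0,0],"angular":[0,0.133,0]},{"translation":[0,0,0],"angular":[0,0.152,0]},{"translation":[0,0,0],"angular":[0,0.171,0]},{"translation":[0,0,0],"angular":[0,0.19,0]}]'

```text
time: 16.33
tool_pos: [0.5339, -0.1177, 0.2261]
tcp_rot: [1.846, 1.808, -0.658]
ft_force: [0.2, -0.7, -2.1]
gripper_width: 0.0551
grip_force: 88.5
```

Request:
move_arm --series '[{"translation":[0,0,0],"angular":[0,0.019,0]},{"translation":[0,0,0],"angular":[0,0.038,0]},{"translation":[0,0,0],"angular":[0,0.057,0]},{"translation":[0,0,0],"angular":[0,0.076,0]},{"translation":[0,0,0],"angular":[0,0.095,0]},{"translation":[0,0,0],"angular":[0,0.11,0]},{"translation":[0,0,0],"angular":[0,0.11,0]},{"translation":[0,0,0],"angular":[0,0.11,0]},{"translation":[0,0,0],"angular":[0,0.11,0]},{"translation":[0,0,0],"angular":[0,0.11,0]}]'

```text
time: 17.17
tool_pos: [0.5342, -0.1157, 0.2247]
tcp_rot: [-2.24, -2.201, 0.003]
ft_force: [0.4, 0.0, -1.7]
gripper_width: 0.0547
grip_force: 88.5
```

```bash
cat >> h.py <<'E'
RV=(R.from_euler("z",-1.2,degrees=True)*R.from_rotvec([2.2214,2.2214,0])).as_rotvec()
E
python3 - <<'E'
from h import *
rel([.5014,.1426,.15],RV); print(env.read_state()["tool_pos"],env.read_state()["gripper_width"])
E
```

```text
[ 1.2889 -0.1856  0.3729] [-0.0003  0.0001  0.0006]
[ 0.5341903  -0.11572494  0.22469814] 0.05472985651251568
```

Request:
move_arm --series '[{"translation":[0.1,-0.02,0],"angular":[0,0,0]},{"translation":[0.22,-0.04,0],"angular":[0,0,0]},{"translation":[0.34,-0.06,0],"angular":[0,0,0]},{"translation":[0.46,-0.08,0],"angular":[0,0,0]},{"translation":[0.58,-0.1,0],"angular":[0,0,0]},{"translation":[0.7,-0.12,0],"angular":[0,0,0]},{"translation":[0.82,-0.14,0],"angular":[0,0,0]},{"translation":[0.92,-0.16,0],"angular":[0,0,0]},{"translation":[1,-0.18,0],"angular":[0,0,0]},{"translation":[1,-0.18,0],"angular":[0,0,0]}]'

```text
time: 18.0
tool_pos: [0.5011, 0.0891, 0.2248]
tcp_rot: [-2.232, -2.209, 0.001]
ft_force: [0.4, -0.1, -1.2]
gripper_width: 0.0546
grip_force: 88.5
```

Request:
move_arm --series '[{"translation":[0.08,0,0],"angular":[0,0,0]},{"translation":[0.16,0,0.05],"angular":[0,0,0]},{"translation":[0.24,0,0.11],"angular":[0,0,0]},{"translation":[0.299,0,0.18],"angular":[0,0,0]},{"translation":[0.299,0,0.25],"angular":[0,0,0]},{"translation":[0.299,0,0.32],"angular":[0,0,0]},{"translation":[0.299,0,0.38],"angular":[0,0,0]},{"translation":[0.299,0,0.42],"angular":[0,0,0]},{"translation":[0.299,0,0.42],"angular":[0,0,0]},{"translation":[0.299,0,0.42],"angular":[0,0,0]}]'

```text
time: 18.83
tool_pos: [0.5034, 0.143, 0.1407]
tcp_rot: [-2.244, -2.199, 0.003]
ft_force: [1.0, 0.3, -0.4]
gripper_width: 0.0549
grip_force: 88.5
```

```bash
python3 - <<'E'
from h import *
rel([.5017,.1445,.054],RV); s=env.read_state(); print(s["tool_pos"],s["gripper_width"])
a=np.array(env.read_camera("scene"))[160:340,130:330,::-1];
b=np.array(env.read_camera("top"))[160:340,160:360,::-1]
cv2.imwrite("pics/m2.png",cv2.resize(np.hstack([a,b]),None,fx=2,fy=2))
E
```

```text
[ 0.0078 -0.0081  0.4333] [-0.0002  0.0001  0.0001]
[0.50341971 0.14298819 0.14065844] 0.05493941641429075
```

View pics/m2.png

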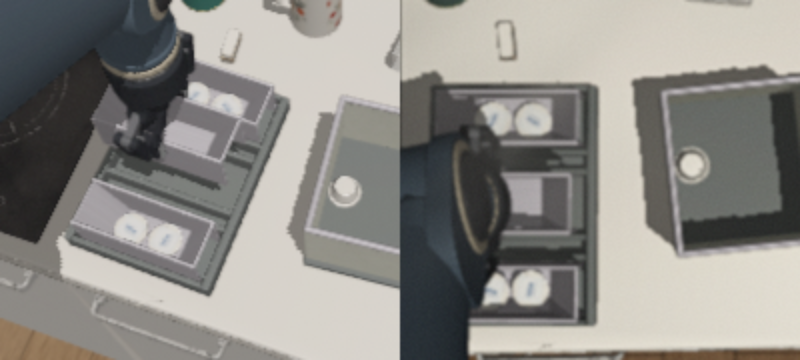

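Request:
move_arm --series '[{"translation":[0.008,-0.008,0.05],"angular":[0,0,0]},{"translation":[0.008,-0.008,0.12],"angular":[0,0,0]},{"translation":[0.008,-0.008,0.19],"angular":[0,0,0]},{"translation":[0.008,-0.008,0.25],"angular":[0,0,0]},{"translation":[0.008,-0.008,0.3],"angular":[0,0,0]},{"translation":[0.008,-0.008,0.35],"angular":[0,0,0]},{"translation":[0.008,-0.008,0.39],"angular":[0,0,0]},{"translation":[0.008,-0.008,0.42],"angular":[0,0,0]},{"translation":[0.008,-0.008,0.44],"angular":[0,0,0]},{"translation":[0.008,-0.008,0.44],"angular":[0,0,0]}]'

```text
time: 19.77
tool_pos: [0.5023, 0.1443, 0.053]
tcp_rot: [-2.244, -2.198, 0.001]
ft_force: [0.2, 0.8, -1.9]
gripper_width: 0.0548
grip_force: 88.5
```

Seated without resistance; release and rise, then shift to bin c.

Request:
move_arm --series '[{"translation":[0,0,0.005],"angular":[0,0,0]},{"translation":[0,0,0.005],"angular":[0,0,0]},{"translation":[0,0,0.005],"angular":[0,0,0]},{"translation":[0,0,0.005],"angular":[0,0,0]},{"translation":[0,0,0],"angular":[0,0,0]},{"translation":[0,0,-0.1],"angular":[0,0,0]},{"translation":[0,0,-0.2],"angular":[0,0,0]},{"translation":[0,0,-0.3],"angular":[0,0,0]},{"translation":[0,0,-0.4],"angular":[0,0,0]},{"translation":[0,0,-0.5],"angular":[0,0,0]}]' --gripper 0.65

```text
time: 20.6
tool_pos: [0.5021, 0.1443, 0.1547]
tcp_rot: [-2.245, -2.198, -0.0]
ft_force: [0.4, 0.7, 0.0]
gripper_width: 0.0706
grip_force: 0.0
```

Request:
move_arm --series '[{"translation":[0,0.1,0],"angular":[0,0,0]},{"translation":[0,0.2,0],"angular":[0,0,0]},{"translation":[0,0.3,0],"angular":[0,0,0]},{"translation":[0,0.4,0],"angular":[0,0,0]},{"translation":[0,0.45,0],"angular":[0,0,0]},{"translation":[0,0.45,0],"angular":[0,0,0]},{"translation":[0,0.45,0],"angular":[0,0,0]},{"translation":[0,0.45,0],"angular":[0,0,0]},{"translation":[0,0.45,0],"angular":[0,0,0]},{"translation":[0,0.45,0],"angular":[0,0,0]}]'

```text
time: 21.43
tool_pos: [0.5913, 0.1427, 0.1536]
tcp_rot: [-2.243, -2.198, 0.0]
ft_force: [-0.2, -0.4, -0.3]
gripper_width: 0.0703
grip_force: 0.0
```

```bash
python3 - <<'E'
from h import *
rel([.591,.141,.05],RV); s=env.read_state(); print(s["tool_pos"],s["gripper_width"])
a=np.array(env.read_camera("scene"))[160:340,130:330,::-1];
b=np.array(env.read_camera("top"))[160:340,160:360,::-1]
cv2.imwrite("pics/m3.png",cv2.resize(np.hstack([a,b]),None,fx=2,fy=2))
E
```

```text
[-0.0086 -0.0011  0.5178] [-0.0001 -0.0001  0.0001]
[0.59132313 0.14267866 0.15355728] 0.07026067612525566
```

View pics/m3.png

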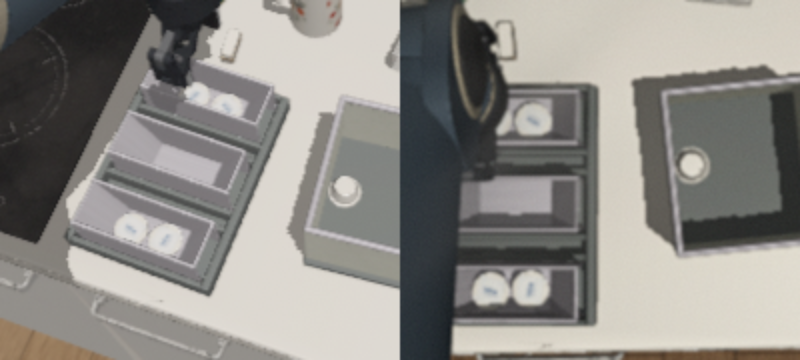

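Request:
move_arm --series '[{"translation":[-0.008,0,0.05],"angular":[0,0,0]},{"translation":[-0.008,0,0.13],"angular":[0,0,0]},{"translation":[-0.008,0,0.22],"angular":[0,0,0]},{"translation":[-0.008,0,0.31],"angular":[0,0,0]},{"translation":[-0.008,0,0.4],"angular":[0,0,0]},{"translation":[-0.008,0,0.46],"angular":[0,0,0]},{"translation":[-0.008,0,0.5],"angular":[0,0,0]},{"translation":[-0.008,0,0.515],"angular":[0,0,0]},{"translation":[-0.008,0,0.515],"angular":[0,0,0]},{"translation":[-0.008,0,0.515],"angular":[0,0,0]}]'

```text
time: 22.37
tool_pos: [0.5927, 0.1409, 0.051]
tcp_rot: [2.244, 2.198, 0.002]
ft_force: [-0.3, 0.1, -0.2]
gripper_width: 0.0704
grip_force: 0.0
```

Request:
move_arm --series '[{"translation":[0,0,0],"angular":[0,0,0]},{"translation":[0,0,0],"angular":[0,0,0]},{"translation":[0,0,0],"angular":[0,0,0]},{"translation":[0,0,0],"angular":[0,0,0]},{"translation":[0,0,0],"angular":[0,0,0]},{"translation":[0,0,0],"angular":[0,0,0]},{"translation":[0,0,0],"angular":[0,0,0]},{"translation":[0,0,0],"angular":[0,0,0]},{"translation":[0,0,0],"angular":[0,0,0]},{"translation":[0,0,0],"angular":[0,0,0]}]' --gripper -1 --grip_force 80

```text
time: 23.2
tool_pos: [0.5932, 0.1411, 0.0518]
tcp_rot: [2.244, 2.197, 0.004]
ft_force: [-0.5, 0.2, 5.7]
gripper_width: 0.0549
grip_force: 85.3
```

Request:
move_arm --series '[{"translation":[0,0,-0.08],"angular":[0,0,0]},{"translation":[0,0,-0.18],"angular":[0,0,0]},{"translation":[0,0,-0.28],"angular":[0,0,0]},{"translation":[0,0,-0.38],"angular":[0,0,0]},{"translation":[0,0,-0.48],"angular":[0,0,0]},{"translation":[0,0,-0.58],"angular":[0,0,0]},{"translation":[0,0,-0.68],"angular":[0,0,0]},{"translation":[0,0,-0.78],"angular":[0,0,0]},{"translation":[0,0,-0.88],"angular":[0,0,0]},{"translation":[0,0,-0.95],"angular":[0,0,0]}]'

```text
time: 24.03
tool_pos: [0.5922, 0.1409, 0.242]
tcp_rot: [2.244, 2.198, 0.002]
ft_force: [-0.1, -1.1, -1.7]
gripper_width: 0.0547
grip_force: 84.9
```

```bash
python3 - <<'E'
from h import *
rel([.5335,-.118,.225],RV); s=env.read_state(); print(s["tool_pos"],s["gripper_width"])
E
```

```text
[-1.3002 -0.2665  0.0838] [ 0.0001 -0.0001  0.    ]
[0.59217695 0.14086036 0.2419582 ] 0.05466051715591149
```

Request:
move_arm --series '[{"translation":[-0.1,-0.02,0],"angular":[0,0,0]},{"translation":[-0.22,-0.04,0],"angular":[0,0,0]},{"translation":[-0.34,-0.06,0],"angular":[0,0,0]},{"translation":[-0.46,-0.08,0],"angular":[0,0,0]},{"translation":[-0.58,-0.11,0],"angular":[0,0,0]},{"translation":[-0.7,-0.14,0],"angular":[0,0,0]},{"translation":[-0.82,-0.17,0],"angular":[0,0,0]},{"translation":[-0.92,-0.19,0],"angular":[0,0,0]},{"translation":[-0.98,-0.2,0],"angular":[0,0,0]},{"translation":[-1,-0.2,0],"angular":[0,0,0]}]'

```text
time: 24.87
tool_pos: [0.547, -0.0607, 0.2403]
tcp_rot: [-2.248, -2.194, 0.001]
ft_force: [-0.3, -0.5, -2.5]
gripper_width: 0.0548
grip_force: 85.0
```

Request:
move_arm --series '[{"translation":[-0.1,-0.03,0.03],"angular":[0,0,0]},{"translation":[-0.2,-0.05,0.06],"angular":[0,0,0]},{"translation":[-0.3,-0.067,0.084],"angular":[0,0,0]},{"translation":[-0.3,-0.067,0.084],"angular":[0,-0.015,0]},{"translation":[-0.3,-0.067,0.084],"angular":[0,-0.03,0]},{"translation":[-0.3,-0.067,0.084],"angular":[0,-0.045,0]},{"translation":[-0.3,-0.067,0.084],"angular":[0,-0.06,0]},{"translation":[-0.3,-0.067,0.084],"angular":[0,-0.075,0]},{"translation":[-0.3,-0.067,0.084],"angular":[0,-0.09,0]},{"translation":[-0.3,-0.067,0.084],"angular":[0,-0.1,0]}]'

```text
time: 25.7
tool_pos: [0.5344, -0.1141, 0.2228]
tcp_rot: [1.876, 1.847, -0.611]
ft_force: [-0.1, 1.0, -3.7]
gripper_width: 0.0546
grip_force: 84.9
```

```bash
python3 - <<'E'
from h import *
s=env.read_state(); print(s["gripper_width"],s["tool_pos"],s["joints"])
im=np.array(env.read_camera("top")); cv2.imwrite("pics/x.png",im[:,:,::-1])
# has press moved? compare tower area against m1-time picture (saved zoomed) using bright cream tower mask
def tw(b): 
    hsv=cv2.cvtColor(b,cv2.COLOR_BGR2HSV); return hsv
ys,xs=np.where((im[:,:,2].astype(int)<im[:,:,0]-12)&(im[:,:,0]>225)); 
k=(xs>370)&(xs<430)&(ys>180)&(ys<300); print(k.sum(),xs[k].min() if k.any() else 0,xs[k].max() if k.any() else 0,ys[k].min() if k.any() else 0,ys[k].max() if k.any() else 0)
E
```

```text
0.05463685120480721 [ 0.53442045 -0.11414598  0.222832  ] [-0.71519742  0.39146433  0.67740783  1.9686407   0.47270953  0.97447491
 -0.3752783 ]
1078 371 429 181 294
```

Request:
move_arm --series '[{"translation":[0,0,0],"angular":[0,-0.019,0]},{"translation":[0,0,0],"angular":[0,-0.038,0]},{"translation":[0,0,0],"angular":[0,-0.057,0]},{"translation":[0,0,0],"angular":[0,-0.076,0]},{"translation":[0,0,0],"angular":[0,-0.095,0]},{"translation":[0,0,0],"angular":[0,-0.114,0]},{"translation":[0,0,0],"angular":[0,-0.133,0]},{"translation":[0,0,0],"angular":[0,-0.152,0]},{"translation":[0,0,0],"angular":[0,-0.171,0]},{"translation":[0,0,0],"angular":[0,-0.19,0]}]'

```text
time: 26.58
tool_pos: [0.5349, -0.116, 0.2214]
tcp_rot: [1.032, 1.016, -1.332]
ft_force: [-0.1, -0.7, -2.2]
gripper_width: 0.0549
grip_force: 85.2
```

Request:
move_arm --series '[{"translation":[0,0,0],"angular":[0,-0.01,0]},{"translation":[0,0,0],"angular":[0,-0.01,0]},{"translation":[0,0,0],"angular":[0,-0.01,0]},{"translation":[0,0,0],"angular":[0,-0.01,0]},{"translation":[0,0,0],"angular":[0,-0.01,0]},{"translation":[0,0,0],"angular":[0,-0.01,0]},{"translation":[0,0,0],"angular":[0,-0.01,0]},{"translation":[0,0,0],"angular":[0,-0.01,0]},{"translation":[0,0,0],"angular":[0,-0.01,0]},{"translation":[0,0,0],"angular":[0,-0.01,0]}]'

```text
time: 27.42
tool_pos: [0.5334, -0.118, 0.2238]
tcp_rot: [0.988, 0.967, -1.358]
ft_force: [0.3, 0.4, -1.6]
gripper_width: 0.0547
grip_force: 85.2
```

Request:
move_arm --series '[{"translation":[0,0,0],"angular":[0,0.019,0]},{"translation":[0,0,0],"angular":[0,0.038,0]},{"translation":[0,0,0],"angular":[0,0.057,0]},{"translation":[0,0,0],"angular":[0,0.076,0]},{"translation":[0,0,0],"angular":[0,0.095,0]},{"translation":[0,0,0],"angular":[0,0.114,0]},{"translation":[0,0,0],"angular":[0,0.133,0]},{"translation":[0,0,0],"angular":[0,0.152,0]},{"translation":[0,0,0],"angular":[0,0.171,0]},{"translation":[0,0,0],"angular":[0,0.19,0]}]'

```text
time: 28.25
tool_pos: [0.5329, -0.1178, 0.2243]
tcp_rot: [1.846, 1.808, -0.658]
ft_force: [1.1, -0.5, -1.8]
gripper_width: 0.0548
grip_force: 85.0
```

Request:
move_arm --series '[{"translation":[0,0,0],"angular":[0,0.019,0]},{"translation":[0,0,0],"angular":[0,0.038,0]},{"translation":[0,0,0],"angular":[0,0.057,0]},{"translation":[0,0,0],"angular":[0,0.076,0]},{"translation":[0,0,0],"angular":[0,0.095,0]},{"translation":[0,0,0],"angular":[0,0.11,0]},{"translation":[0,0,0],"angular":[0,0.11,0]},{"translation":[0,0,0],"angular":[0,0.11,0]},{"translation":[0,0,0],"angular":[0,0.11,0]},{"translation":[0,0,0],"angular":[0,0.11,0]}]'

```text
time: 29.08
tool_pos: [0.5331, -0.1159, 0.2229]
tcp_rot: [-2.24, -2.201, 0.003]
ft_force: [0.1, 0.5, -1.8]
gripper_width: 0.0546
grip_force: 85.0
```

```bash
python3 - <<'E'
from h import *
rel([.5925,.141,.15],RV); s=env.read_state(); print(s["tool_pos"],s["gripper_width"],s["ft_force"])
E
```

```text
[1.2898 0.2753 0.3631] [-0.0003  0.0001  0.0006]
[ 0.53313755 -0.11591535  0.2229229 ] 0.054622937643265264 [ 0.14927204  0.50233374 -1.82998048]
```

Request:
move_arm --series '[{"translation":[0.1,0.02,0],"angular":[0,0,0]},{"translation":[0.22,0.05,0],"angular":[0,0,0]},{"translation":[0.34,0.08,0],"angular":[0,0,0]},{"translation":[0.46,0.1,0],"angular":[0,0,0]},{"translation":[0.58,0.12,0],"angular":[0,0,0]},{"translation":[0.7,0.15,0],"angular":[0,0,0]},{"translation":[0.82,0.17,0],"angular":[0,0,0]},{"translation":[0.92,0.19,0],"angular":[0,0,0]},{"translation":[1,0.21,0],"angular":[0,0,0]},{"translation":[1,0.21,0],"angular":[0,0,0]}]'

```text
time: 29.92
tool_pos: [0.5796, 0.0877, 0.223]
tcp_rot: [-2.233, -2.208, -0.001]
ft_force: [-0.4, 0.1, -1.6]
gripper_width: 0.0548
grip_force: 85.0
```

Request:
move_arm --series '[{"translation":[0.08,0.02,0],"angular":[0,0,0]},{"translation":[0.16,0.04,0.05],"angular":[0,0,0]},{"translation":[0.24,0.06,0.11],"angular":[0,0,0]},{"translation":[0.29,0.065,0.18],"angular":[0,0,0]},{"translation":[0.29,0.065,0.25],"angular":[0,0,0]},{"translation":[0.29,0.065,0.32],"angular":[0,0,0]},{"translation":[0.29,0.065,0.38],"angular":[0,0,0]},{"translation":[0.29,0.065,0.42],"angular":[0,0,0]},{"translation":[0.29,0.065,0.42],"angular":[0,0,0]},{"translation":[0.29,0.065,0.42],"angular":[0,0,0]}]'

```text
time: 30.75
tool_pos: [0.5936, 0.1386, 0.139]
tcp_rot: [-2.245, -2.197, 0.002]
ft_force: [-0.1, -0.6, -2.0]
gripper_width: 0.0548
grip_force: 85.0
```

```bash
python3 - <<'E'
from h import *
rel([.5928,.141,.053],RV); s=env.read_state(); print(s["tool_pos"],s["gripper_width"])
a=np.array(env.read_camera("scene"))[160:340,130:330,::-1];
b=np.array(env.read_camera("top"))[160:340,160:420,::-1]
cv2.imwrite("pics/m4.png",cv2.resize(np.hstack([a,b]),None,fx=1.7,fy=1.7))
E
```

```text
[ 0.012  -0.0038  0.4302] [-0.0002  0.0001 -0.    ]
[0.59359639 0.13863482 0.13904372] 0.05483695749361946
```

View pics/m4.png

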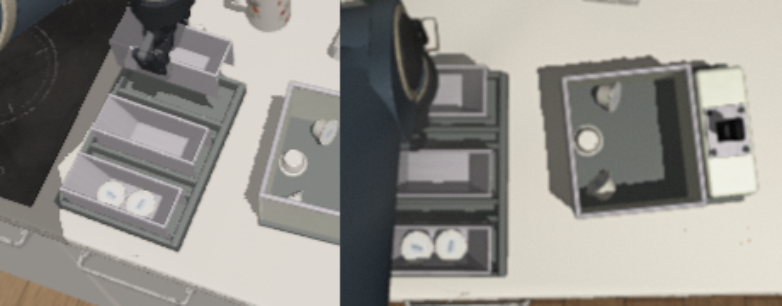

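Request:
move_arm --series '[{"translation":[0.012,-0.003,0.05],"angular":[0,0,0]},{"translation":[0.012,-0.003,0.12],"angular":[0,0,0]},{"translation":[0.012,-0.003,0.19],"angular":[0,0,0]},{"translation":[0.012,-0.003,0.25],"angular":[0,0,0]},{"translation":[0.012,-0.003,0.3],"angular":[0,0,0]},{"translation":[0.012,-0.003,0.35],"angular":[0,0,0]},{"translation":[0.012,-0.003,0.39],"angular":[0,0,0]},{"translation":[0.012,-0.003,0.42],"angular":[0,0,0]},{"translation":[0.012,-0.003,0.435],"angular":[0,0,0]},{"translation":[0.012,-0.003,0.435],"angular":[0,0,0]}]'

```text
time: 31.68
tool_pos: [0.5933, 0.1411, 0.0525]
tcp_rot: [-2.245, -2.198, 0.0]
ft_force: [0.2, -0.9, -1.7]
gripper_width: 0.0548
grip_force: 85.0
```

```bash
python3 - <<'E'
from h import *
c=lambda u,v,z:ray("top",160+(u-340)/1.7,160+v/1.7,z)[:2]
q=np.array([c(u,v,.115) for u,v in [(563,75),(692,66),(707,207),(578,217)]]); m=q.mean(0); e=(q[0]+q[3]-q[1]-q[2])/2; f=(q[0]+q[1]-q[2]-q[3])/2
print(m,np.hypot(*e),np.hypot(*f),np.degrees([np.arctan2(-e[0],e[1]),np.arctan2(f[1],f[0])]))
s=env.read_state(); print(s["tool_pos"],s["ft_force"])
E
```

```text
[ 0.53463071 -0.10152405] 0.14777287582713522 0.16239153359891578 [2.9098562  4.19531837]
[0.59333094 0.14114636 0.05249142] [ 0.2085624  -0.88801188 -1.66452929]
```

Request:
move_arm --series '[{"translation":[0,0,0.003],"angular":[0,0,0]},{"translation":[0,0,0.003],"angular":[0,0,0]},{"translation":[0,0,0.003],"angular":[0,0,0]},{"translation":[0,0,0.003],"angular":[0,0,0]},{"translation":[0,0,0],"angular":[0,0,0]},{"translation":[0,0,-0.1],"angular":[0,0,0]},{"translation":[0,0,-0.2],"angular":[0,0,0]},{"translation":[0,0,-0.3],"angular":[0,0,0]},{"translation":[0,0,-0.4],"angular":[0,0,0]},{"translation":[0,0,-0.5],"angular":[0,0,0]}]' --gripper 0.65

```text
time: 32.52
tool_pos: [0.5931, 0.1412, 0.1538]
tcp_rot: [2.245, 2.198, 0.0]
ft_force: [-0.6, 0.1, 0.5]
gripper_width: 0.0701
grip_force: 0.0
```

Request:
move_arm --series '[{"translation":[0,-0.1,0],"angular":[0,0,0]},{"translation":[0,-0.22,0],"angular":[0,0,0]},{"translation":[0,-0.34,0],"angular":[0,0,0]},{"translation":[0,-0.46,0],"angular":[0,0,0]},{"translation":[0,-0.58,0],"angular":[0,0,0]},{"translation":[0,-0.7,0],"angular":[0,0,0]},{"translation":[0,-0.8,0],"angular":[0,0,0]},{"translation":[0,-0.87,0],"angular":[0,0,0]},{"translation":[0,-0.905,0],"angular":[0,0,0]},{"translation":[0,-0.905,0],"angular":[0,0,0]}]'

```text
time: 33.35
tool_pos: [0.411, 0.1451, 0.1529]
tcp_rot: [-2.243, -2.199, -0.0]
ft_force: [-0.0, -0.6, -0.1]
gripper_width: 0.0702
grip_force: 0.0
```

```bash
python3 - <<'E'
from h import *
rel([.412,.1444,.0505],RV); s=env.read_state(); print(s["tool_pos"],s["gripper_width"],s["joints"])
E
```

```text
[-0.0038  0.0051  0.5119] [-0.0001 -0.0001  0.0002]
[0.4110495  0.14509831 0.15289072] 0.07017375301619003 [-0.77268255  0.20218127  0.38434865  2.19218085 -0.11020979  0.76486786
 -0.33556021]
```

Request:
move_arm --series '[{"translation":[-0.002,0.004,0.05],"angular":[0,0,0]},{"translation":[-0.002,0.004,0.13],"angular":[0,0,0]},{"translation":[-0.002,0.004,0.22],"angular":[0,0,0]},{"translation":[-0.002,0.004,0.31],"angular":[0,0,0]},{"translation":[-0.002,0.004,0.4],"angular":[0,0,0]},{"translation":[-0.002,0.004,0.46],"angular":[0,0,0]},{"translation":[-0.002,0.004,0.495],"angular":[0,0,0]},{"translation":[-0.002,0.004,0.512],"angular":[0,0,0]},{"translation":[-0.002,0.004,0.512],"angular":[0,0,0]},{"translation":[-0.002,0.004,0.512],"angular":[0,0,0]}]'

```text
time: 34.18
tool_pos: [0.4138, 0.1446, 0.0504]
tcp_rot: [2.245, 2.197, 0.001]
ft_force: [0.4, 0.7, 0.3]
gripper_width: 0.0706
grip_force: 0.0
```

Request:
move_arm --series '[{"translation":[0,0,0],"angular":[0,0,0]},{"translation":[0,0,0],"angular":[0,0,0]},{"translation":[0,0,0],"angular":[0,0,0]},{"translation":[0,0,0],"angular":[0,0,0]},{"translation":[0,0,0],"angular":[0,0,0]},{"translation":[0,0,0],"angular":[0,0,0]},{"translation":[0,0,0],"angular":[0,0,0]},{"translation":[0,0,0],"angular":[0,0,0]},{"translation":[0,0,0],"angular":[0,0,0]},{"translation":[0,0,0],"angular":[0,0,0]}]' --gripper -1 --grip_force 80

```text
time: 35.02
tool_pos: [0.4138, 0.1449, 0.0512]
tcp_rot: [2.244, 2.198, 0.003]
ft_force: [-0.1, 0.0, 6.7]
gripper_width: 0.0546
grip_force: 85.3
```

Request:
move_arm --series '[{"translation":[0,0,-0.08],"angular":[0,0,0]},{"translation":[0,0,-0.18],"angular":[0,0,0]},{"translation":[0,0,-0.28],"angular":[0,0,0]},{"translation":[0,0,-0.38],"angular":[0,0,0]},{"translation":[0,0,-0.48],"angular":[0,0,0]},{"translation":[0,0,-0.58],"angular":[0,0,0]},{"translation":[0,0,-0.68],"angular":[0,0,0]},{"translation":[0,0,-0.78],"angular":[0,0,0]},{"translation":[0,0,-0.88],"angular":[0,0,0]},{"translation":[0,0,-0.95],"angular":[0,0,0]}]'

```text
time: 35.85
tool_pos: [0.413, 0.1446, 0.2418]
tcp_rot: [-2.244, -2.198, -0.003]
ft_force: [0.6, 0.1, -1.8]
gripper_width: 0.0549
grip_force: 85.2
```

```bash
python3 - <<'E'
from h import *
rel([.534,-.118,.225],RV); s=env.read_state(); print(s["tool_pos"],s["gripper_width"])
E
```

```text
[-1.3003  0.6321  0.0831] [ 0.0002 -0.0002  0.    ]
[0.41296964 0.1445995  0.24180568] 0.05493711712531273
```

Request:
move_arm --series '[{"translation":[-0.1,0.05,0],"angular":[0,0,0]},{"translation":[-0.22,0.11,0],"angular":[0,0,0]},{"translation":[-0.34,0.17,0],"angular":[0,0,0]},{"translation":[-0.46,0.23,0],"angular":[0,0,0]},{"translation":[-0.58,0.29,0],"angular":[0,0,0]},{"translation":[-0.7,0.35,0],"angular":[0,0,0]},{"translation":[-0.82,0.41,0],"angular":[0,0,0]},{"translation":[-0.92,0.45,0],"angular":[0,0,0]},{"translation":[-0.98,0.48,0],"angular":[0,0,0]},{"translation":[-1,0.48,0],"angular":[0,0,0]}]'

```text
time: 36.68
tool_pos: [0.5051, -0.0599, 0.2401]
tcp_rot: [2.248, 2.193, -0.001]
ft_force: [0.0, 0.5, -2.4]
gripper_width: 0.0551
grip_force: 85.4
```

Request:
move_arm --series '[{"translation":[-0.1,0.05,0.03],"angular":[0,0,0]},{"translation":[-0.2,0.1,0.06],"angular":[0,0,0]},{"translation":[-0.3,0.15,0.083],"angular":[0,0,0]},{"translation":[-0.3,0.15,0.083],"angular":[0,-0.015,0]},{"translation":[-0.3,0.15,0.083],"angular":[0,-0.03,0]},{"translation":[-0.3,0.15,0.083],"angular":[0,-0.045,0]},{"translation":[-0.3,0.15,0.083],"angular":[0,-0.06,0]},{"translation":[-0.3,0.15,0.083],"angular":[0,-0.075,0]},{"translation":[-0.3,0.15,0.083],"angular":[0,-0.09,0]},{"translation":[-0.3,0.15,0.083],"angular":[0,-0.1,0]}]'

```text
time: 37.52
tool_pos: [0.5334, -0.1147, 0.2227]
tcp_rot: [1.877, 1.847, -0.612]
ft_force: [0.6, -0.4, -3.5]
gripper_width: 0.0547
grip_force: 85.4
```

```bash
python3 - <<'E'
from h import *
s=env.read_state(); print(s["gripper_width"],s["tool_pos"],s["joints"])
im=np.array(env.read_camera("top")); x=cv2.imread("pics/x.png")[:,:,::-1]
d=np.abs(im.astype(int)-x).max(2)[185:310,290:430]>40; print("changed vs previous dump pose",d.sum())
E
```

```text
0.054743509092194845 [ 0.53341822 -0.11474785  0.22270752] [-0.80752054  0.42377507  0.80938609  1.97460691  0.40704552  0.94446764
 -0.30863334]
changed vs previous dump pose 154
```

Press unmoved; tip.

Request:
move_arm --series '[{"translation":[0,0,0],"angular":[0,-0.019,0]},{"translation":[0,0,0],"angular":[0,-0.038,0]},{"translation":[0,0,0],"angular":[0,-0.057,0]},{"translation":[0,0,0],"angular":[0,-0.076,0]},{"translation":[0,0,0],"angular":[0,-0.095,0]},{"translation":[0,0,0],"angular":[0,-0.114,0]},{"translation":[0,0,0],"angular":[0,-0.133,0]},{"translation":[0,0,0],"angular":[0,-0.152,0]},{"translation":[0,0,0],"angular":[0,-0.171,0]},{"translation":[0,0,0],"angular":[0,-0.19,0]}]'

```text
time: 38.4
tool_pos: [0.5345, -0.1166, 0.2217]
tcp_rot: [1.033, 1.016, -1.333]
ft_force: [0.3, 0.1, -2.4]
gripper_width: 0.0549
grip_force: 85.7
```

Request:
move_arm --series '[{"translation":[0,0,0],"angular":[0,-0.01,0]},{"translation":[0,0,0],"angular":[0,-0.01,0]},{"translation":[0,0,0],"angular":[0,-0.01,0]},{"translation":[0,0,0],"angular":[0,-0.01,0]},{"translation":[0,0,0],"angular":[0,-0.01,0]},{"translation":[0,0,0],"angular":[0,-0.01,0]},{"translation":[0,0,0],"angular":[0,-0.01,0]},{"translation":[0,0,0],"angular":[0,-0.01,0]},{"translation":[0,0,0],"angular":[0,-0.01,0]},{"translation":[0,0,0],"angular":[0,-0.01,0]}]'

```text
time: 39.23
tool_pos: [0.5336, -0.118, 0.2238]
tcp_rot: [0.988, 0.967, -1.358]
ft_force: [-0.5, 1.5, -2.2]
gripper_width: 0.055
grip_force: 85.8
```

Request:
move_arm --series '[{"translation":[0,0,0],"angular":[0,0.019,0]},{"translation":[0,0,0],"angular":[0,0.038,0]},{"translation":[0,0,0],"angular":[0,0.057,0]},{"translation":[0,0,0],"angular":[0,0.076,0]},{"translation":[0,0,0],"angular":[0,0.095,0]},{"translation":[0,0,0],"angular":[0,0.114,0]},{"translation":[0,0,0],"angular":[0,0.133,0]},{"translation":[0,0,0],"angular":[0,0.152,0]},{"translation":[0,0,0],"angular":[0,0.171,0]},{"translation":[0,0,0],"angular":[0,0.19,0]}]'

```text
time: 40.07
tool_pos: [0.5328, -0.118, 0.2242]
tcp_rot: [1.847, 1.808, -0.659]
ft_force: [0.4, -0.6, -2.5]
gripper_width: 0.055
grip_force: 85.5
```

Request:
move_arm --series '[{"translation":[0,0,0],"angular":[0,0.019,0]},{"translation":[0,0,0],"angular":[0,0.038,0]},{"translation":[0,0,0],"angular":[0,0.057,0]},{"translation":[0,0,0],"angular":[0,0.076,0]},{"translation":[0,0,0],"angular":[0,0.095,0]},{"translation":[0,0,0],"angular":[0,0.11,0]},{"translation":[0,0,0],"angular":[0,0.11,0]},{"translation":[0,0,0],"angular":[0,0.11,0]},{"translation":[0,0,0],"angular":[0,0.11,0]},{"translation":[0,0,0],"angular":[0,0.11,0]}]'

```text
time: 40.9
tool_pos: [0.5333, -0.1159, 0.2228]
tcp_rot: [-2.24, -2.201, 0.004]
ft_force: [0.8, 0.1, -2.3]
gripper_width: 0.055
grip_force: 85.5
```

```bash
python3 - <<'E'
from h import *
rel([.4135,.1448,.15],RV); s=env.read_state(); print(s["tool_pos"],s["gripper_width"],s["ft_force"])
E
```

```text
[ 1.2933 -0.6206  0.3645] [-0.0004  0.0001  0.0006]
[ 0.53329385 -0.11591514  0.22281444] 0.055008873180428644 [ 0.78488119  0.12789834 -2.26116008]
```

Request:
move_arm --series '[{"translation":[0.1,-0.05,0],"angular":[0,0,0]},{"translation":[0.22,-0.11,0],"angular":[0,0,0]},{"translation":[0.34,-0.17,0],"angular":[0,0,0]},{"translation":[0.46,-0.22,0],"angular":[0,0,0]},{"translation":[0.58,-0.28,0],"angular":[0,0,0]},{"translation":[0.7,-0.34,0],"angular":[0,0,0]},{"translation":[0.82,-0.4,0],"angular":[0,0,0]},{"translation":[0.92,-0.44,0],"angular":[0,0,0]},{"translation":[1,-0.48,0],"angular":[0,0,0]},{"translation":[1,-0.48,0],"angular":[0,0,0]}]'

```text
time: 41.73
tool_pos: [0.4395, 0.0893, 0.2231]
tcp_rot: [-2.232, -2.209, 0.002]
ft_force: [-0.1, 0.5, -1.4]
gripper_width: 0.0549
grip_force: 85.5
```

Request:
move_arm --series '[{"translation":[0.08,-0.04,0],"angular":[0,0,0]},{"translation":[0.16,-0.08,0.05],"angular":[0,0,0]},{"translation":[0.24,-0.12,0.11],"angular":[0,0,0]},{"translation":[0.293,-0.142,0.18],"angular":[0,0,0]},{"translation":[0.293,-0.142,0.25],"angular":[0,0,0]},{"translation":[0.293,-0.142,0.32],"angular":[0,0,0]},{"translation":[0.293,-0.142,0.38],"angular":[0,0,0]},{"translation":[0.293,-0.142,0.42],"angular":[0,0,0]},{"translation":[0.293,-0.142,0.42],"angular":[0,0,0]},{"translation":[0.293,-0.142,0.42],"angular":[0,0,0]}]'

```text
time: 42.57
tool_pos: [0.4145, 0.1434, 0.1395]
tcp_rot: [2.243, 2.199, -0.002]
ft_force: [-0.0, -0.5, -2.6]
gripper_width: 0.0547
grip_force: 85.5
```

```bash
python3 - <<'E'
from h import *
rel([.4135,.1448,.0525],RV); s=env.read_state(); print(s["tool_pos"],s["gripper_width"])
a=np.array(env.read_camera("scene"))[160:340,130:330,::-1];
b=np.array(env.read_camera("top"))[160:340,160:420,::-1]
cv2.imwrite("pics/m5.png",cv2.resize(np.hstack([a,b]),None,fx=1.7,fy=1.7))
E
```

```text
[ 0.0072 -0.0048  0.4351] [-0.0001  0.0001  0.0002]
[0.41447242 0.14342899 0.13952763] 0.05466229461755973
```

View pics/m5.png

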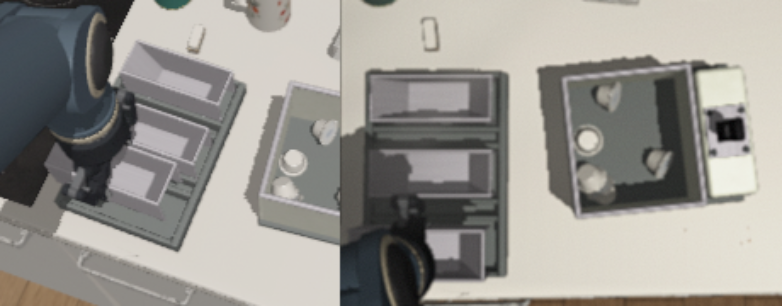

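```bash
python3 - <<'E'
from h import *
a=np.array(env.read_camera("scene"))[195:295,270:380,::-1]; b=np.array(env.read_camera("top"))[195:295,285:395,::-1]
cv2.imwrite("pics/m6.png",cv2.resize(np.hstack([a,b]),None,fx=3.6,fy=3.6,interpolation=cv2.INTER_CUBIC))
E
```

```text
(no output)
```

View pics/m6.png

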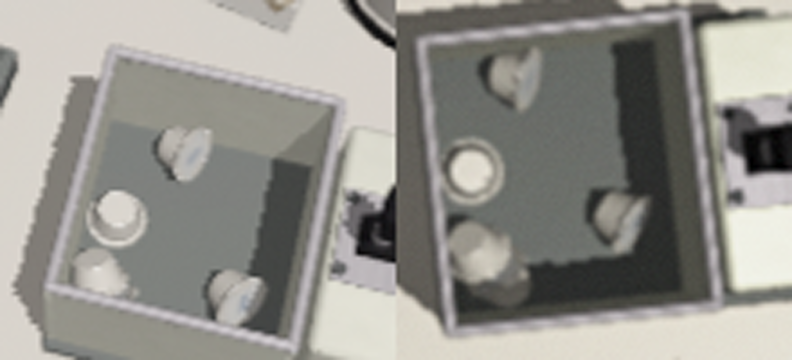

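Request:
move_arm --series '[{"translation":[0.007,-0.005,0.05],"angular":[0,0,0]},{"translation":[0.007,-0.005,0.12],"angular":[0,0,0]},{"translation":[0.007,-0.005,0.19],"angular":[0,0,0]},{"translation":[0.007,-0.005,0.25],"angular":[0,0,0]},{"translation":[0.007,-0.005,0.3],"angular":[0,0,0]},{"translation":[0.007,-0.005,0.35],"angular":[0,0,0]},{"translation":[0.007,-0.005,0.39],"angular":[0,0,0]},{"translation":[0.007,-0.005,0.42],"angular":[0,0,0]},{"translation":[0.007,-0.005,0.438],"angular":[0,0,0]},{"translation":[0.007,-0.005,0.438],"angular":[0,0,0]}]'

```text
time: 43.6
tool_pos: [0.4138, 0.1446, 0.0518]
tcp_rot: [-2.245, -2.198, 0.0]
ft_force: [-0.5, -1.2, -2.6]
gripper_width: 0.0547
grip_force: 85.5
```

Request:
move_arm --series '[{"translation":[0,0,0.003],"angular":[0,0,0]},{"translation":[0,0,0.003],"angular":[0,0,0]},{"translation":[0,0,0.003],"angular":[0,0,0]},{"translation":[0,0,0.003],"angular":[0,0,0]},{"translation":[0,0,0],"angular":[0,0,0]},{"translation":[0,0,-0.15],"angular":[0,0,0]},{"translation":[0,0,-0.3],"angular":[0,0,0]},{"translation":[0,0,-0.45],"angular":[0,0,0]},{"translation":[0,0,-0.6],"angular":[0,0,0]},{"translation":[0,0,-0.75],"angular":[0,0,0]}]' --gripper 0.65

```text
time: 44.43
tool_pos: [0.4133, 0.1443, 0.2037]
tcp_rot: [-2.245, -2.198, -0.0]
ft_force: [-0.2, 0.5, -0.9]
gripper_width: 0.0705
grip_force: 0.0
```

Request:
move_arm --series '[{"translation":[-0.1,0.04,-0.08],"angular":[0,0,0]},{"translation":[-0.25,0.1,-0.16],"angular":[0,0,0]},{"translation":[-0.4,0.16,-0.2],"angular":[0,0,0]},{"translation":[-0.55,0.22,-0.2],"angular":[0,0,0]},{"translation":[-0.7,0.28,-0.2],"angular":[0,0,0]},{"translation":[-0.85,0.34,-0.2],"angular":[0,0,0]},{"translation":[-0.95,0.38,-0.2],"angular":[0,0,0]},{"translation":[-1,0.4,-0.2],"angular":[0,0,0]},{"translation":[-1,0.4,-0.2],"angular":[0,0,0]},{"translation":[-1,0.4,-0.2],"angular":[0,0,0]}]'

```text
time: 45.27
tool_pos: [0.4892, -0.0571, 0.242]
tcp_rot: [-2.245, -2.196, 0.0]
ft_force: [-0.0, 0.4, -0.7]
gripper_width: 0.0704
grip_force: 0.0
```

```bash
python3 - <<'E'
from h import *
s=env.read_state(); print(s["tool_pos"],s["gripper_width"])
# press pose from hopper measurement
h=np.array([.5346,-.1015]); t=np.radians(3.5); X=np.array([np.cos(t),np.sin(t)]);Y=np.array([-X[1],X[0]])
tog=h-.110*Y; print("tog",tog)
rv=(R.from_euler("z",3.5,degrees=True)*R.from_rotvec([2.2214,2.2214,0])).as_rotvec()
print(np.linalg.norm(tog)); p=tog+.045*Y; print(p); rel([*p,.25],rv)
im=np.array(env.read_camera("top")); cv2.imwrite("pics/y.png",im[:,:,::-1])
for r in range(232,246,4): print(r,im[r,380:408].astype(int).sum(1)//3)
E
```

```text
[ 0.48918608 -0.05713466  0.24198591] 0.07035965339208965
tog [ 0.54131534 -0.21129483]
0.581091903988116
[ 0.53856816 -0.16637876]
[-0.5406  0.2589 -0.0404] [-0.0001 -0.0001 -0.0132]
232 [ 69  40  24  21  17  17  15  17  16  10   8  14  20  25  27  25  48 128
 197 219 216 216 224 226 226 227 226 226]
236 [ 72  43  19   8   6  17  41  56  45  21  12  13  17  30  31  33  33  87
 165 205 206 207 213 226 226 229 226 227]
240 [213 171  67   7   5  13  14  31  32  19   9   6   8  20  27  29  23  60
 151 211 219 213 216 224 228 226 226 227]
244 [216 208 193 186 189 201 206 212 213 213 214 215 209 208 208 210 211 210
 208 210 208 209 207 214 228 229 228 227]
```

```bash
python3 - <<'E'
from h import *
im=cv2.imread("pics/y.png").astype(int).max(2)
m=im[215:260,375:412]<60
for r in range(225,246,2): c=np.where(m[r-215])[0]+375; print(r,(c.min(),c.max()) if len(c) else None)
t=np.radians(3.5); X=np.array([np.cos(t),np.sin(t)]);Y=np.array([-X[1],X[0]])
for a in(-.013,.013):
  for b in(-.006,.006): print(a,b,proj("top",[*(np.array([.5413,-.2113])+a*X+b*Y),.168]).round(1))
t=np.radians(-1.2); X=np.array([np.cos(t),np.sin(t)]);Y=np.array([-X[1],X[0]])
print("before, right edge obs 403.3, rows 254-268");
for a in(-.013,.013): print(proj("top",[*(np.array([.495,-.2185])+a*X-.006*Y),.168]).round(1))
E
```

```text
225 None
227 (np.int64(377), np.int64(378))
229 None
231 (np.int64(382), np.int64(396))
233 (np.int64(381), np.int64(396))
235 (np.int64(381), np.int64(396))
237 (np.int64(382), np.int64(396))
239 (np.int64(382), np.int64(396))
241 (np.int64(383), np.int64(396))
243 None
245 None
-0.013 -0.006 [400.1 243.8]
-0.013 0.006 [393.5 244.3]
0.013 -0.006 [398.6 229.6]
0.013 0.006 [392.  230.2]
before, right edge obs 403.3, rows 254-268
[404.7 269.5]
[404.3 255.2]
```

Request:
move_arm --series '[{"translation":[-0.1,0.05,0],"angular":[0,0,-0.0132]},{"translation":[-0.22,0.1,0],"angular":[0,0,-0.0132]},{"translation":[-0.34,0.16,0],"angular":[0,0,-0.0132]},{"translation":[-0.44,0.21,0],"angular":[0,0,-0.0132]},{"translation":[-0.527,0.259,0],"angular":[0,0,-0.0132]},{"translation":[-0.527,0.259,0],"angular":[0,0,-0.0132]},{"translation":[-0.527,0.259,0.1],"angular":[0,0,-0.0132]},{"translation":[-0.527,0.259,0.2],"angular":[0,0,-0.0132]},{"translation":[-0.527,0.259,0.3],"angular":[0,0,-0.0132]},{"translation":[-0.527,0.259,0.3],"angular":[0,0,-0.0132]}]' --gripper -1 --grip_force 40

```text
time: 46.15
tool_pos: [0.5365, -0.16, 0.1784]
tcp_rot: [-2.143, -2.287, 0.005]
ft_force: [-0.4, -0.4, -0.7]
gripper_width: 0.0001
grip_force: 0.0
```

```bash
python3 - <<'E'
from h import *
s=env.read_state(); print(s["tool_pos"],s["gripper_width"],s["ft_force"])
t=np.radians(3.5); X=np.array([np.cos(t),np.sin(t)]);Y=np.array([-X[1],X[0]]); tog=np.array([.5413,-.2085])
rv=(R.from_euler("z",3.5,degrees=True)*R.from_rotvec([2.2214,2.2214,0])).as_rotvec()
for o in(.02,.005,-.005): rel([*(tog+o*Y),.160],rv)
im=np.array(env.read_camera("top"))
for r in(232,236,240): print(r,im[r,376:412].astype(int).sum(1)//3)
E
```

```text
[ 0.53652775 -0.16000916  0.17844763] 7.073947553143361e-05 [-0.39281061 -0.38139538 -0.67389689]
[-0.1438  0.0091  0.0917] [-0.0012 -0.0005  0.0006]
[-0.2188  0.0088  0.0914] [-0.0012 -0.0005  0.0006]
[-0.2688  0.0086  0.0913] [-0.0012 -0.0005  0.0006]
232 [29 32 37 56 81 89 89 88 87 85 83 82 84 82 82 81 80 83 76 71 65 64 67 63
 66 68 64 66 65 67 64 63 67 68 67 66]
236 [ 37  59  88 104 103 103 102  96  96  95  92  90  91  90  88  87  80  67
  54  50  53  55  56  57  57  59  60  61  61  63  63  63  65  63  67  66]
240 [ 89 112 117 113 115 113 116 113 113 112 110 108 109 108 100  81  56  51
  52  53  54  55  56  58  60  58  58  61  62  62  64  63  62  63  64  65]
```

Request:
move_arm --series '[{"translation":[0,0.009,0.05],"angular":[0,0,0]},{"translation":[0,0.009,0.092],"angular":[0,0,0]},{"translation":[-0.05,0.009,0.092],"angular":[0,0,0]},{"translation":[-0.1,0.009,0.092],"angular":[0,0,0]},{"translation":[-0.13,0.009,0.092],"angular":[0,0,0]},{"translation":[-0.16,0.009,0.092],"angular":[0,0,0]},{"translation":[-0.18,0.009,0.092],"angular":[0,0,0]},{"translation":[-0.2,0.009,0.092],"angular":[0,0,0]},{"translation":[-0.22,0.009,0.092],"angular":[0,0,0]},{"translation":[-0.24,0.009,0.092],"angular":[0,0,0]}]'

```text
time: 47.03
tool_pos: [0.5438, -0.2109, 0.1635]
tcp_rot: [-2.15, -2.289, -0.001]
ft_force: [0.2, 2.0, -0.4]
gripper_width: 0.0001
grip_force: 0.9
```

```bash
python3 - <<'E'
from h import *
s=env.read_state(); print(s["tool_pos"],s["ft_force"],s["moment"])
snap("scene","s9.png",(320,210,430,300),7)
t=np.radians(3.5); X=np.array([np.cos(t),np.sin(t)]);Y=np.array([-X[1],X[0]]); tog=np.array([.5413,-.2085])
print("off",(np.array(s["tool_pos"][:2])-tog)@np.c_[X,Y])
for th in (0,-.2,-.3,-.4,-.5):
  print(th,[((proj("scene",[*(tog+a*X+(.065*np.sin(th)+b*np.cos(th))*Y),.103+.065*np.cos(th)-b*np.sin(th)])-[320,210])*7).round(0).tolist() for a,b in((-.013,-.006),(.013,-.006))])
E
```

```text
[ 0.54381714 -0.21090638  0.16350299] [ 0.15539307  1.98964701 -0.38279014] [ 0.48234918  0.00310395 -0.00693719]
off [ 0.00236554 -0.00255555]
0 [[436.0, 334.0], [452.0, 252.0]]
-0.2 [[479.0, 348.0], [494.0, 266.0]]
-0.3 [[498.0, 356.0], [514.0, 274.0]]
-0.4 [[517.0, 364.0], [532.0, 282.0]]
-0.5 [[534.0, 373.0], [548.0, 291.0]]
```

View pics/s9.png

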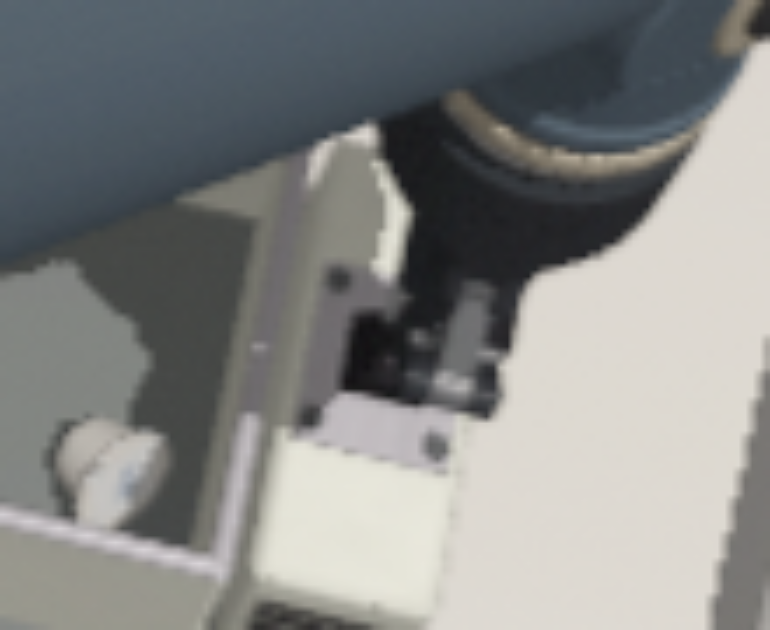

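Request:
move_arm --series '[{"translation":[-0.008,0,0],"angular":[0,0,0]},{"translation":[-0.015,0,0.005],"angular":[0,0,0]},{"translation":[-0.015,0,0.01],"angular":[0,0,0]},{"translation":[-0.015,0,0.01],"angular":[0,0,0]},{"translation":[-0.015,0,0.01],"angular":[0,0,0]},{"translation":[-0.015,0,0.01],"angular":[0,0,0]},{"translation":[-0.015,0,0.01],"angular":[0,0,0]},{"translation":[-0.015,0,0.01],"angular":[0,0,0]},{"translation":[-0.015,0,0.01],"angular":[0,0,0]},{"translation":[-0.015,0,0.01],"angular":[0,0,0]}]'

```text
time: 47.92
tool_pos: [0.5441, -0.2143, 0.1618]
tcp_rot: [2.151, 2.289, 0.0]
ft_force: [-0.6, 1.2, 2.6]
gripper_width: 0.0
grip_force: 1.0
```

Request:
move_arm --series '[{"translation":[0,0,0],"angular":[0,0,0]},{"translation":[0,0,0],"angular":[0,0,0]},{"translation":[0,0,0],"angular":[0,0,0]},{"translation":[0,0,0],"angular":[0,0,0]},{"translation":[0,0,0],"angular":[0,0,0]},{"translation":[0.06,0,0],"angular":[0,0,0]},{"translation":[0.12,0,0],"angular":[0,0,0]},{"translation":[0.18,0,0],"angular":[0,0,0]},{"translation":[0.24,0,0],"angular":[0,0,0]},{"translation":[0.27,0,-0.1],"angular":[0,0,0]}]'

```text
time: 48.75
tool_pos: [0.5382, -0.1561, 0.1783]
tcp_rot: [-2.142, -2.287, 0.006]
ft_force: [-0.2, 0.4, -0.7]
gripper_width: 0.0001
grip_force: 0.0
```

Request:
move_arm --series '[{"translation":[0,0,-0.15],"angular":[0,0,0]},{"translation":[0,0,-0.3],"angular":[0,0,0]},{"translation":[0,0,-0.45],"angular":[0,0,0]},{"translation":[0.1,0,-0.5],"angular":[0,0,0]},{"translation":[0.25,0,-0.5],"angular":[0,0,0]},{"translation":[0.4,0,-0.5],"angular":[0,0,0]},{"translation":[0.55,0,-0.5],"angular":[0,0,0]},{"translation":[0.7,0,-0.5],"angular":[0,0,0]},{"translation":[0.85,0,-0.5],"angular":[0,0,0]},{"translation":[1,0,-0.5],"angular":[0,0,0]}]'

```text
time: 49.58
tool_pos: [0.5273, 0.0418, 0.2816]
tcp_rot: [-2.15, -2.291, -0.0]
ft_force: [0.9, -0.0, -0.2]
gripper_width: -0.0002
grip_force: 0.0
```

Request:
move_arm --series '[{"translation":[0.15,0,0],"angular":[0,0,0]},{"translation":[0.3,0,0],"angular":[0,0,0]},{"translation":[0.45,0,0],"angular":[0,0,0]},{"translation":[0.6,0,0],"angular":[0,0,0]},{"translation":[0.75,0,0],"angular":[0,0,0]},{"translation":[0.9,0,0],"angular":[0,0,0]},{"translation":[1,0,0],"angular":[0,0,0]},{"translation":[1,0,0],"angular":[0,0,0]},{"translation":[1,0,0],"angular":[0,0,0]},{"translation":[1,0,0],"angular":[0,0,0]}]'

```text
time: 50.42
tool_pos: [0.5154, 0.2382, 0.2815]
tcp_rot: [2.151, 2.289, -0.001]
ft_force: [0.7, -0.5, 0.3]
gripper_width: 0.0002
grip_force: 0.0
```

```bash
python3 - <<'E'
from h import *
s=env.read_state(); print(s["time"],s["tool_pos"])
im=np.array(env.read_camera("top")); y=cv2.imread("pics/y.png")[:,:,::-1]
d=np.abs(im.astype(int)-y).max(2)>45; cv2.imwrite("pics/z.png",im[:,:,::-1])
print("press changed",d[190:310,365:430].sum(),"hopper",d[190:300,290:365].sum())
m=im.max(2)[215:260,375:412]<60
for r in range(229,246,4): c=np.where(m[r-215])[0]+375; print(r,(c.min(),c.max()) if len(c) else None)
# bin a rim vs initial picture
t=cv2.imread("pics/top0.png")[:,:,::-1]
for n,v in(("a",(285,325)),("b",(242,282)),("c",(200,240))):
    e0,e1=[cv2.Canny(np.ascontiguousarray(q[v[0]:v[1],172:262]),60,150) for q in (t,im)]
    print(n,cv2.phaseCorrelate(e0.astype(float),e1.astype(float)))
E
```

```text
50.4167 [0.51538398 0.2382208  0.28152967]
press changed 549 hopper 3296
229 None
233 (np.int64(381), np.int64(396))
237 (np.int64(381), np.int64(396))
241 (np.int64(383), np.int64(396))
245 None
a ((0.15542009905688303, -0.6726166697639862), 0.5154269865856068)
b ((0.1457583027331708, 0.1912304771074389), 0.4924433856736046)
c ((-0.10474736993420208, -0.9504602291174677), 0.41046833211084455)
```

```bash
python3 -c "
from bench import env
print(env.job_done())"
```

```text
the job is handed in; nothing more can be done
None
```

I opened the press with the toggle, tipped all five pots into the hopper, put the three bins back in their cells, then worked the toggle the other way and saw it spring back upright. The job is handed in at about 50 s; the press was knocked aside early on, so I re-measured its position. The full-over angle of the last push is worked out from the push distance, because the arm blocked the cameras.

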